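# Sort the mending and laundry bits on the washing-machine top

## Robot

A 6-joint arm with a two-finger parallel gripper is mounted at the origin on the work surface. World frame = base frame: x ahead of the robot, y to its left, z up, the work surface at z = 0. Lengths are in m, angles in degrees, forces in N, time in s.
With the tool pointing down it reaches from about 0.25 to 0.725 m from the base axis. Payload 9.7 kg.
Tool frame: the origin (TCP) lies at the very end of the fingers, on their centre line; the grasp point (between the pads) lies 19 mm behind it (r.grasp_offset is the distance from the TCP to the grasp point, in m); z points along the fingers, y is the direction in which the jaws open and shut (so a half turn about z gives the same grasp; the last joint's range is limited). The gripper opens to 85 mm and grips with 20 to 120 N. Pads are 22 mm wide; open, the fingers measure 114 mm over their backs; the gripper's body (76 mm by 85 mm) begins 54 mm behind the grasp point. The pads swing forward as they close: fully open they stand 13 mm farther back than shut.
Start: joints at [-68.125, 4.979, 10.078, 95.1, 0, 90], TCP at [0.205, -0.51, 0.231] pointing down, gripper open.
Joint ranges: [-179.16, 179.16], [-48.56, 103.87], [-65.8, 70.77], [-126.05, 130.52], [-82.76, 87.17], [-180, 180]. Speed limits (degrees/s): [127.2, 127.2, 147.25, 180, 180, 180].

## Interface

Orientations are given as [roll, pitch, yaw] about the fixed x, y, z axes, in that order (R = Rz(yaw) Ry(pitch) Rx(roll)).
In Python, from plant import state, viewer, ticket, r gives the robot as it stands.
- The arm moves only by the shell command python3 -m inch 'ROWS'. ROWS is JSON, a list of rows, each an object with "dp": the shift along the tool's x, y, z in cm, a list of three; "turn": the turn, a rotation vector about the tool's x, y, z in rad, a list of three; "gripper": the gripper command: -1 is fully open, 1 is shut, values between are in proportion. In form: [{"dp": [dx, dy, dz], "turn": [ax, ay, az], "gripper": gripper}, ...]. A call has 1 to 5 rows; each row is the pose to reach, as a shift and turn from the pose commanded when the call began, along the tool's axes at that moment; what a row does not reach only later rows make up. A row lasts 1/12 s, in which the tool goes at most 41.7 mm and 7.16 degrees, less where a joint would pass 70% of its speed; a pose out of reach is approached as far as the arm can. A call with a gripper value outside its range is refused whole. The fingers move at their own pace and stop on an object; the grip force is fixed at half the most. Time passes only in rows, so rows that repeat a pose let the fingers close. It gives the time, the measured TCP pose, the force and the opening at its end, in the units of the state.
- state(): the state, without advancing time (a new reading comes with each control period).
- viewer.snapshot(name): name is "scene" or "top" or "wrist"; returns the picture (480x640x3 uint8, red, green, blue); there is no depth.
- viewer.camera_model(name): a dict with "fov_y" (degrees; the focal length in pixels is half the picture's height over the tangent of half this angle, whatever the lens; pixels are square), "cx", "cy" (the principal point, pixels), "T" (4x4, takes a point from camera to world coordinates). Camera axes: x right, y down, z forward; pixel columns grow to the right and rows downward; lengths in m; the calibration is good to about 2 mm. A picture is of the moment at which its call begins: read the wrist's pose just before it. camera_model takes no time and is no camera call; for the wrist camera it gives the pose at the moment of the call.
- ticket.finish_job(): hands the job in, once; it reports no verdict.
The state is a dict: "t": time; "qpos": joint angles; "joint_velocities": joint speeds; "tau": joint torques, N m; "position": TCP position; "tcp_rot": TCP orientation; "wrist_force": force on the tool from outside, world axes, zero at the start; "moment": the same for the moment, N m; "finger_gap": finger opening in m.
Only numpy, scipy, OpenCV 4.12 (cv2) and the standard library are available. Lean on these libraries where they do the work, as an engineer would, in place of code of your own. Each camera call takes 0.05 s, during which the arm holds its last target.

## Task

Sort what lies mixed on the grey tray: stand the three reels of thread side by side in the round tin, all upright and flat on its floor, lay the bar of soap flat inside the pink soap dish, and lay the clothes peg flat on the floor of the wooden peg box. Leave the blue mug where it stands.

Things in the scene. Friction and masses are not known exactly. Their poses are not given: they have to be found in the camera images.
- reel_red_mid (a point): Red reel of thread, standing on end on the tray: a cylinder 36 mm across and 58 mm tall. The point is its centre, 29 mm above its underside; its z axis points up. Loose, about 40 g.
- reel_yellow_mid (a point): Yellow reel of thread, standing on end on the tray: a cylinder 36 mm across and 58 mm tall. The point is its centre, 29 mm above its underside; its z axis points up. Loose, about 40 g.
- reel_green_mid (a point): Green reel of thread, standing on end on the tray: a cylinder 36 mm across and 58 mm tall. The point is its centre, 29 mm above its underside; its z axis points up. Loose, about 40 g.
- peg_mid (a point): Pale wooden clothes peg with a steel spring, closed, lying on the tray: 74 mm long along its x axis, 12 mm wide along y, 12 mm tall along z. The point is its centre, 6 mm above its underside. Loose, rigid, about 15 g.
- soap_mid (a point): Pale blue bar of soap lying flat on the tray: 80 mm along its x axis, 50 mm along y, 26 mm tall along z. The point is its centre, 13 mm above its underside. Loose, about 110 g. Things on the grey tray stand on its 4 mm thick floor; the tray is fixed, 280 x 400 mm with a rim 14 mm high, and the things on it stand at least 55 mm (centre to rim) inside the rim.
- tin: Shallow round brass-coloured tin without a lid, fixed. Inside 106 mm across, outside 111 mm, rim 20 mm above the worktop, floor 3 mm thick. The origin is the centre of its underside, z up. Three reels fit on its floor only if none stands near the middle: ideally their centres lie 27 mm from the tin's centre, 120 degrees apart; fingers that hold a reel by its upper part stay above the rim.
- soap_dish: Pink low rectangular soap dish, fixed. Outside 116 mm along its x axis and 86 mm along y, inside 108 x 78 mm, rim 10 mm above the worktop, floor 4 mm thick (painted darker stripes on it). The soap fits only lengthwise, its x axis along the dish's x axis, either way round. The origin is the centre of its underside, z up.
- peg_box: Pale wooden open box, fixed, empty. Outside 120 mm along its x axis and 100 mm along y, inside 110 x 90 mm, rim 30 mm above the worktop, floor 5 mm thick. The origin is the centre of its underside, z up.
- mug: Blue ceramic mug, a bystander: 80 mm across, 88 mm tall, with a handle at its +y side. Origin at the centre of its underside. Loose, not to be moved.
Things that resemble listed ones, but are neither listed nor needed, are in the scene too. Of the things shaped like the soap_dish, the pink one is meant. What is shaped like the part that bears peg_mid but red is not meant.

How it is judged (in metres and radians):
At the end, for the whole second after the job is handed in: Reels upright (0.06 rad), flat on the tin floor (3 mm), inside it; soap flat (0.05 rad) on the dish floor, within 17 mm of its centre each way; peg on the peg box floor, inside it; all released and at rest; mug within 20 mm of its start (horizontal distance between each of reel_red_mid, reel_yellow_mid, reel_green_mid and tin below 0.037 m and z of reel_red_mid in the frame of tin between 0.029 and 0.035 m and angle between each of reel_red_mid, reel_yellow_mid, reel_green_mid's own z axis and vertical below 0.06 rad and z of reel_yellow_mid in the frame of tin between 0.029 and 0.035 m and z of reel_green_mid in the frame of tin between 0.029 and 0.035 m and x of soap_mid in the frame of soap_dish between -0.017 and 0.017 m and y of soap_mid in the frame of soap_dish between -0.017 and 0.017 m and z of soap_mid in the frame of soap_dish between 0.014 and 0.0195 m and angle between soap_mid's own z axis and vertical below 0.05 rad and x of peg_mid in the frame of peg_box between -0.055 and 0.055 m and y of peg_mid in the frame of peg_box between -0.045 and 0.045 m and z of peg_mid in the frame of peg_box between 0.006 and 0.015 m and linear speed of each of reel_red, reel_yellow, reel_green, soap, peg below 0.01 m/s and distance of mug from where it was at the start of the episode below 0.02 m); the robot touches nothing.
It fails at once if the mug is pushed more than 20 mm or tipped (distance of mug from where it was at the start of the episode above 0.02 m or angle between mug's own z axis and vertical above 0.25 rad).
It also fails if it takes over 128 s, if anything falls off the work surface, if the arm or the gripper's body presses on something with over 40 N, if the wrist force passes 120 N, or if a joint passes its speed limit or range.

## Working session

There is one attempt and no reset: what is moved stays moved. The work goes in short steps, Python scripts to look and compute and a shell command to move; the robot and the scene stay as the last step left them, time stands still between calls to the robot, and variables do not carry over. Pictures are saved under pics/ and viewed, and the job is handed in when it is done.

```bash
ls; mkdir -p pics; python3 - <<'E'
from plant import state, viewer, ticket, r
import cv2,json
for n in ["scene","top","wrist"]:
    im=viewer.snapshot(n); cv2.imwrite(f"pics/{n}0.png",im[:,:,::-1])
    m=viewer.camera_model(n); print(n,m)
print(state())
E
```

```text
pics
scene {'fov_y': 49.1546800633306, 'cx': 317.9941299770665, 'cy': 233.31973887726397, 'T': array([[ 0.11699722,  0.61156503, -0.78249592,  1.31206708],
       [ 0.99299829, -0.08497681,  0.08205691, -0.02241492],
       [-0.01631087, -0.78661754, -0.61722508,  0.72346617],
       [ 0.        ,  0.        ,  0.        ,  1.        ]])}
top {'fov_y': 55.2701409251198, 'cx': 316.5937748474169, 'cy': 240.93159667575674, 'T': array([[-0.01094922, -0.99750762,  0.06970404,  0.40459209],
       [-0.99943588,  0.01313041,  0.03091125,  0.06597081],
       [-0.03174945, -0.06932627, -0.99708868,  0.99380404],
       [ 0.        ,  0.        ,  0.        ,  1.        ]])}
wrist {'fov_y': 60.10515852062865, 'cx': 318.3882968192554, 'cy': 242.5848564243184, 'T': array([[ 0.37212566, -0.88332828, -0.28505025,  0.27833169],
       [-0.92818173, -0.35450047, -0.11317283, -0.48189875],
       [-0.00108168,  0.30669295, -0.95180789,  0.37245872],
       [ 0.        ,  0.        ,  0.        ,  1.        ]])}
{'t': 0.15, 'qpos': array([-6.81231567e+01,  5.00294823e+00,  1.00433305e+01,  9.50990201e+01,
        1.38352388e-03,  9.00010024e+01]), 'joint_velocities': array([-0.09941827, -0.11943606,  0.19291957, -0.00462965,  0.03385404,
       -0.09284267]), 'tau': array([ 3.00687396e-03, -5.20760679e+01,  4.65045118e+01,  1.39509069e-02,
        1.07217304e-04, -2.55811432e-05]), 'position': array([ 0.20487576, -0.51022177,  0.23074078]), 'tcp_rot': array([-1.79941362e+02, -1.38249732e-03,  2.18758396e+01]), 'wrist_force': array([ 0.16224254, -0.14659115,  0.37413216]), 'moment': array([0.00375963, 0.03479409, 0.02411026]), 'finger_gap': 0.08525257522323983}
```

View pics/top0.png

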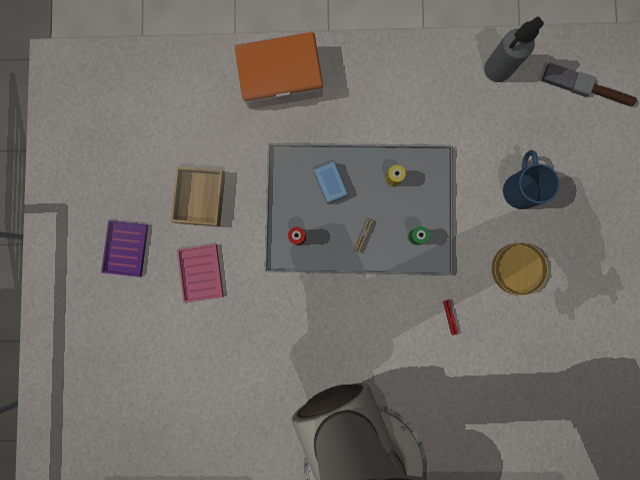

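View pics/scene0.png

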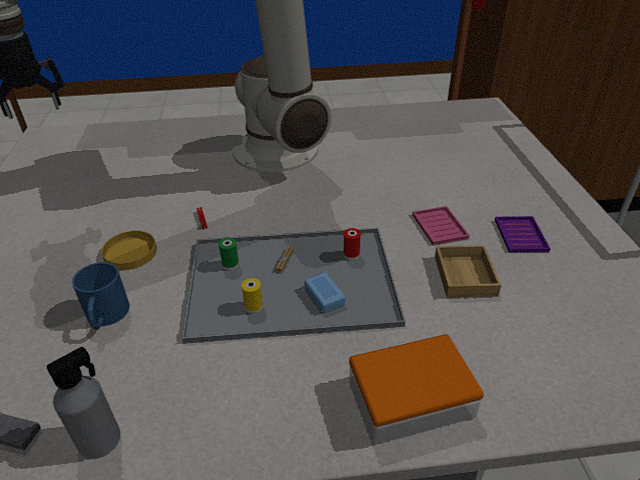

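The top view shows:
- On the tray: red reel (297,235), yellow reel (397,174), green reel (420,235), soap (331,182), peg (366,235).
- Off the tray: tin (520,268), peg box (198,196), mug (537,184).
- Dish candidates: pink (201,272) and purple (125,248). The pink one is named.
- Peg candidates: pale wooden (366,235) on the tray and red (450,316) off it. The pale one is meant.

I'll confirm both choices in crops and measure.

```bash
cat > h.py <<'E'
from plant import state, viewer, ticket, r
import cv2, numpy as np
def snap(n):
    m=viewer.camera_model(n); im=viewer.snapshot(n)[:,:,::-1].copy(); return im,m
def ray(m,u,v):
    f=240/np.tan(np.radians(m['fov_y']/2)); 
    d=np.array([(u-m['cx'])/f,(v-m['cy'])/f,1.]); T=m['T']
    return T[:3,3],T[:3,:3]@d
def onplane(m,u,v,z):
    o,d=ray(m,u,v); return (o+d*(z-o[2])/d[2])[:2]
def proj(m,p):
    f=240/np.tan(np.radians(m['fov_y']/2)); T=m['T']
    c=T[:3,:3].T@(np.asarray(p)-T[:3,3]); return c[0]/c[2]*f+m['cx'],c[1]/c[2]*f+m['cy']
def blobs(im,lo,hi,roi=None,amin=20):
    hsv=cv2.cvtColor(im,cv2.COLOR_BGR2HSV); k=cv2.inRange(hsv,np.array(lo),np.array(hi))
    if roi: 
        z=np.zeros_like(k); x0,y0,x1,y1=roi; z[y0:y1,x0:x1]=k[y0:y1,x0:x1]; k=z
    c,_=cv2.findContours(k,cv2.RETR_EXTERNAL,cv2.CHAIN_APPROX_NONE)
    return sorted([x for x in c if cv2.contourArea(x)>=amin],key=cv2.contourArea,reverse=True)
E
python3 - <<'E'
from h import *
im=cv2.imread('pics/top0.png')
a=cv2.resize(im[140:310,90:280],None,fx=4,fy=3.5,interpolation=cv2.INTER_CUBIC)[:600]
b=cv2.resize(im[140:340,260:470],None,fx=3,fy=3,interpolation=cv2.INTER_CUBIC)
cv2.imwrite('pics/cropA.png',a);cv2.imwrite('pics/cropB.png',b)
m=viewer.camera_model('top')
for n,uv in dict(TL=(268,145),TR=(455,147),BR=(455,273),BL=(266,271)).items(): print(n,onplane(m,*uv,.014))
hsv=cv2.cvtColor(im,cv2.COLOR_BGR2HSV)
for n,(u,v) in dict(red=(293,240),yel=(397,180),green=(420,240),soap=(331,182),pink=(200,265),box=(198,196),peg=(366,232),tin=(520,268),mug=(520,195),tray=(300,160)).items(): print(n,hsv[v,u])
E
```

```text
TL [0.68438116 0.20016383]
TR [ 0.67193821 -0.20408468]
BR [ 0.40131254 -0.19550116]
BL [0.40997237 0.20544395]
red [  1 196 130]
yel [ 27 158 150]
green [ 68 157  94]
soap [106  95 140]
pink [171 116 128]
box [ 18  91 134]
peg [ 18  87 114]
tin [ 21 141 110]
mug [106  97  55]
tray [ 90   5 103]
```

```bash
sleep 1; ls pics
```

```text
cropA.png
cropB.png
scene0.png
top0.png
wrist0.png
```

View pics/cropA.png

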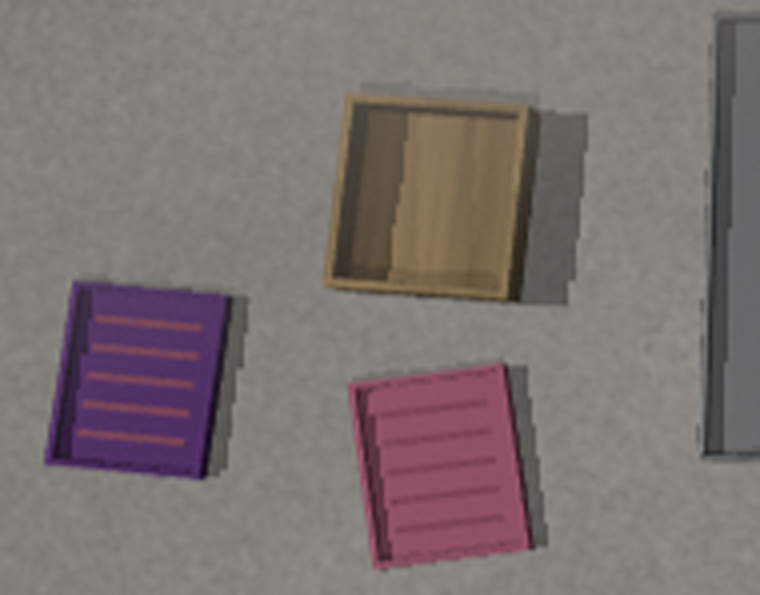

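View pics/cropB.png

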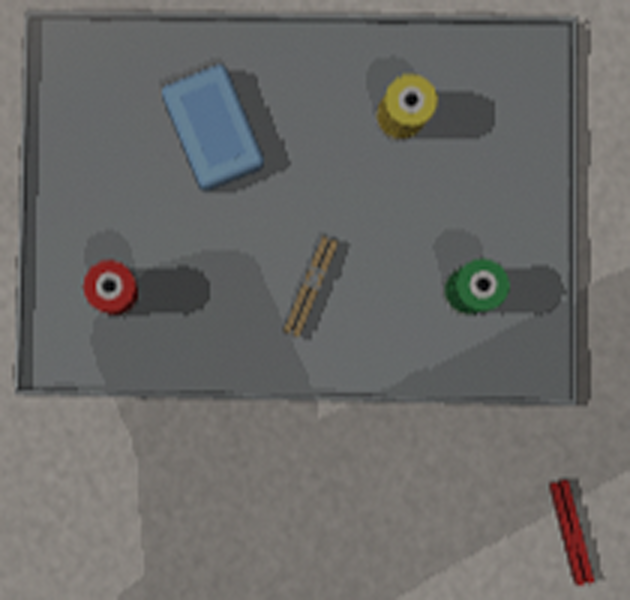

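```bash
python3 - <<'E'
from h import *
top=cv2.imread('pics/top0.png'); sc=cv2.imread('pics/scene0.png')
mt=viewer.camera_model('top'); ms=viewer.camera_model('scene')
S=dict(red=((0,150,60),(6,255,255),(275,215,320,255),(335,220,370,265)),
 yel=((23,120,60),(34,255,255),(375,155,420,195),(235,270,270,320)),
 green=((55,100,40),(80,255,255),(400,215,440,250),(210,230,245,275)))
for n,(lo,hi,rt,rs) in S.items():
    c=blobs(top,lo,hi,rt)[0]; h=cv2.convexHull(c); (u,v),rad=cv2.minEnclosingCircle(h)
    c2=blobs(sc,lo,hi,rs)[0]; x,y,w,hh=cv2.boundingRect(c2)
    print(n,'top',cv2.boundingRect(c),'hole?',onplane(mt,u,v,.05),'scene bbox',(x,y,w,hh))
    # scene: bottom ray azimuth
    print('  scene bottom',onplane(ms,x+w/2,y+hh,.004))
for n,lo,hi,roi,z in [('soap',(98,70,90),(114,160,255),(305,150,360,210),.03),('peg',(10,60,70),(25,200,255),(350,210,380,260),.016),
   ('pink',(165,80,60),(179,255,255),(170,235,235,310),.010),('box',(10,50,70),(28,200,255),(165,160,230,230),.03),('tin',(15,90,40),(28,255,255),(480,230,560,300),.02)]:
    c=blobs(top,lo,hi,roi); c=np.vstack(c)
    P=np.array([onplane(mt,*p,z) for p in c[:,0].astype(float)],np.float32)
    (cx,cy),(w,h),a=cv2.minAreaRect(P); print(n,cx,cy,w,h,a, cv2.minEnclosingCircle(P) if n=='tin' else '')
E
```

```text
red top (288, 227, 17, 18) hole? [0.48246221 0.13829099] scene bbox (343, 228, 18, 29)
  scene bottom [0.48966599 0.13448161]
yel top (386, 165, 20, 21) hole? [ 0.6055194 -0.0689855] scene bbox (241, 278, 21, 34)
  scene bottom [ 0.61956689 -0.07787582]
green top (409, 227, 21, 17) hole? [ 0.47850628 -0.11471777] scene bbox (219, 238, 19, 30)
  scene bottom [ 0.48939077 -0.12271897]
soap 0.5981282591819763 0.06558731943368912 0.07786807417869568 0.048439014703035355 21.33977508544922 
peg 0.48427459597587585 -0.003229990601539612 0.01174530852586031 0.07258374989032745 65.95275115966797 
pink 0.4077358543872833 0.3506432771682739 0.11503390222787857 0.08628559112548828 7.65877103805542 
box 0.5721557140350342 0.3511897027492523 0.10481694340705872 0.12173166126012802 84.36480712890625 
tin 0.4094465374946594 -0.32783442735671997 0.11400654911994934 0.10656138509511948 89.25408172607422 ((0.4089117646217346, -0.32766208052635193), 0.0577918216586113)
```

Crop A shows the dish at (201,272) is pink with darker stripes, so that's the one meant; the other is purple with red stripes. Crop B shows the peg at (366,235) is pale wood with a spring; the decoy is red. Sizes match what was given: soap 78x48, peg 73x12, dish 115x86, tin radius about 56 mm. Next I'll refine the reel centres from the ring on their tops and cross-check in two views.

```bash
python3 - <<'E'
from h import *
top=cv2.imread('pics/top0.png'); sc=cv2.imread('pics/scene0.png')
mt=viewer.camera_model('top'); ms=viewer.camera_model('scene')
R={}
for n,u,v,us,vs in [('red',296,235,352,232),('yel',397,173,251,284),('green',421,235,228,242)]:
    o=[]
    for im,m,a,b,k in ((top,mt,u,v,10),(sc,ms,us,vs,8)):
        cs=blobs(im,(0,0,110),(179,70,255),(a-k,b-k,a+k,b+k),4)
        if not cs: o.append(None); continue
        h=cv2.convexHull(np.vstack(cs)); M=cv2.moments(h); o.append((M['m10']/M['m00'],M['m01']/M['m00']))
    print(n,o,'top@62',onplane(mt,*o[0],.062), 'scene@62',onplane(ms,*o[1],.062) if o[1] else '')
tin=np.array([.409,-.328])
for n,a in (('green',22),('yel',142),('red',262)):
    print(n,tin+.027*np.array([np.cos(np.radians(a)),np.sin(np.radians(a))]))
c=blobs(sc,(15,90,40),(28,255,255),(90,220,170,280)); P=np.array([onplane(ms,*p,.02) for p in np.vstack(c)[:,0].astype(float)],np.float32); print('tin scene',cv2.minEnclosingCircle(P))
print(onplane(mt,540,184,.088))
E
```

```text
red [(295.82666666666665, 234.88666666666666), (351.4560099132589, 228.727385377943)] top@62 [0.48267308 0.13717821] scene@62 [0.4677494  0.13567641]
yel [(396.5157894736842, 172.96140350877192), (250.59689922480618, 284.2403100775193)] top@62 [ 0.60713689 -0.07045498] scene@62 [ 0.60591063 -0.07381   ]
green [(420.5694444444444, 234.49444444444444), (226.89583333333331, 242.546875)] top@62 [ 0.48003075 -0.11603223] scene@62 [ 0.47810424 -0.11909736]
green [ 0.43403396 -0.31788562]
yel [ 0.38772371 -0.31137714]
red [ 0.40524233 -0.35473724]
tin scene ((0.4185299277305603, -0.330491840839386), 0.06652775406837463)
[ 0.57444399 -0.3470845 ]
```

```bash
cat >> h.py <<'E'
def go(x,y,z,yaw=None):
    s=state(); p=s['position']; a=np.radians(s['tcp_rot'][2]); d=np.array([x,y,z])-p
    c,n=np.cos(a),np.sin(a)
    dp=np.array([c*d[0]+n*d[1], n*d[0]-c*d[1], -d[2]])*100
    t=0 if yaw is None else -((np.radians(yaw)-a+np.pi)%(2*np.pi)-np.pi)
    print('dp',dp.round(2),'turn z',round(t,3),'rows',round(max(np.linalg.norm(dp)/4.17,abs(np.degrees(t))/7.16),1),'| at',p.round(4),s['tcp_rot'].round(2),'gap',round(s['finger_gap'],4),'t',round(s['t'],2))
E
python3 - <<'E'
from h import *
go(.479,-.1175,.15,22)
E
```

```text
dp [ 40.07 -26.23   8.07] turn z -0.002 rows 11.6 | at [ 0.2049 -0.5102  0.2307] [-179.94   -0.     21.88] gap 0.0853 t 0.15
```

View pics/wrist0.png

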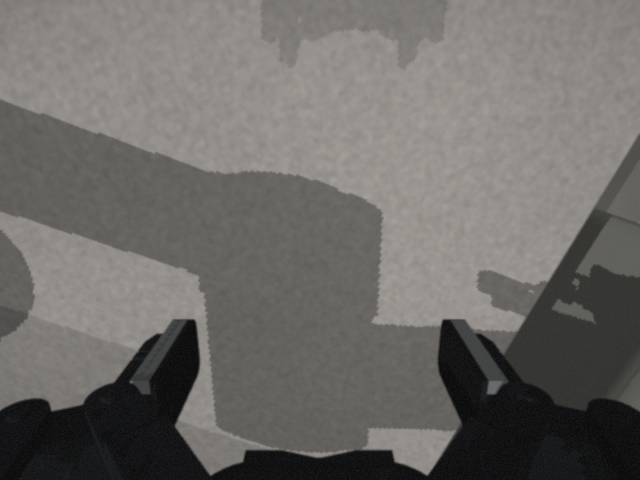

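```bash
python3 -m inch '[{"dp":[40.1,-26.2,2],"turn":[0,0,0],"gripper":-1},{"dp":[40.1,-26.2,2],"turn":[0,0,0],"gripper":-1},{"dp":[40.1,-26.2,2],"turn":[0,0,0],"gripper":-1},{"dp":[40.1,-26.2,2],"turn":[0,0,0],"gripper":-1},{"dp":[40.1,-26.2,2],"turn":[0,0,0],"gripper":-1}]'
python3 - <<'E'
from h import *
im,m=snap('wrist'); cv2.imwrite('pics/w1.png',im)
go(.479,-.1175,.15,22)
E
```

```text
t: 0.57
position: [0.3247, -0.3381, 0.2223]
tcp_rot: [-180.0, 0.0, 21.8]
wrist_force: [0.7, -0.8, 0.2]
finger_gap: 0.0854
dp [ 22.1  -14.32   7.24] turn z 0.001 rows 6.5 | at [ 0.328  -0.3332  0.2224] [-1.799e+02 -1.300e-01  2.207e+01] gap 0.0855 t 0.62
```

View pics/w1.png

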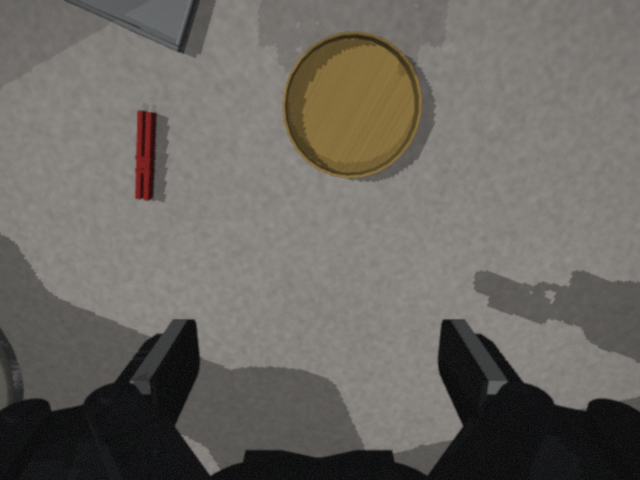

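The tin is fully visible here, with its rim circle centred near (353,104). I'll measure it and carry on to the green reel.

```bash
python3 - <<'E'
from h import *
im,m=snap('wrist')
c=blobs(im,(12,80,30),(30,255,255),(250,10,460,200)); P=np.array([onplane(m,*p,.02) for p in np.vstack(c)[:,0].astype(float)],np.float32); print(cv2.minEnclosingCircle(P), cv2.fitEllipse(cv2.convexHull(P)))
go(.479,-.1175,.15,22)
E
python3 -m inch '[{"dp":[22.1,-14.3,7.2],"turn":[0,0,0],"gripper":-1},{"dp":[22.1,-14.3,7.2],"turn":[0,0,0],"gripper":-1},{"dp":[22.1,-14.3,7.2],"turn":[0,0,0],"gripper":-1},{"dp":[22.1,-14.3,7.2],"turn":[0,0,0],"gripper":-1},{"dp":[22.1,-14.3,7.2],"turn":[0,0,0],"gripper":-1}]'
python3 - <<'E'
from h import *
go(.479,-.1175,.15,22)
E
```

```text
((0.40839487314224243, -0.3338991105556488), 0.05519403889775276) ((0.40848982334136963, -0.3338854908943176), (0.10958310216665268, 0.10976637154817581), 159.75050354003906)
dp [ 22.35 -14.45   7.26] turn z 0.003 rows 6.6 | at [ 0.3266 -0.3358  0.2226] [-1.7996e+02 -5.0000e-02  2.2200e+01] gap 0.0852 t 0.67
t: 1.08
position: [0.4407, -0.1743, 0.1671]
tcp_rot: [180.0, -0.0, 21.8]
wrist_force: [0.9, -1.0, -0.2]
finger_gap: 0.0852
dp [ 5.67 -3.85  1.71] turn z -0.003 rows 1.7 | at [ 0.4407 -0.1743  0.1671] [ 1.7998e+02 -1.0000e-02  2.1830e+01] gap 0.0852 t 1.08
```

```bash
python3 -m inch '[{"dp":[5.7,-3.8,1.7],"turn":[0,0,0],"gripper":-1},{"dp":[5.7,-3.8,1.7],"turn":[0,0,0],"gripper":-1},{"dp":[5.7,-3.8,1.7],"turn":[0,0,0],"gripper":-1}]'
cat >> h.py <<'E'
def reel(im,m,lo,hi,z=.062,roi=None):
    c=blobs(im,lo,hi,roi)[0]; h=cv2.convexHull(c)
    k=np.zeros(im.shape[:2],np.uint8); cv2.fillConvexPoly(k,h,255)
    hsv=cv2.cvtColor(im,cv2.COLOR_BGR2HSV); w=cv2.inRange(hsv,(0,0,100),(179,80,255))&k
    w=cv2.morphologyEx(w,cv2.MORPH_OPEN,np.ones((3,3),np.uint8))
    cs,_=cv2.findContours(w,cv2.RETR_EXTERNAL,cv2.CHAIN_APPROX_NONE)
    b=max(cs,key=cv2.contourArea); M=cv2.moments(cv2.convexHull(b)); u,v=M['m10']/M['m00'],M['m01']/M['m00']
    P=np.array([onplane(m,*p,z) for p in b[:,0].astype(float)],np.float32)
    print('ring px',(round(u,1),round(v,1)),'xy',onplane(m,u,v,z).round(4),'ring rad',round(cv2.minEnclosingCircle(P)[1],4))
E
python3 - <<'E'
from h import *
im,m=snap('wrist'); cv2.imwrite('pics/w2.png',im)
reel(im,m,(55,80,30),(85,255,255))
go(.479,-.1175,.026,22)
E
```

```text
t: 1.33
position: [0.4802, -0.1156, 0.1485]
tcp_rot: [-179.9, 0.1, 22.1]
wrist_force: [-0.4, -0.6, 1.2]
finger_gap: 0.0856
ring px (321.7, 252.6) xy [ 0.4802 -0.1185] ring rad 0.0095
dp [-3.000e-02  1.000e-02  1.233e+01] turn z 0.001 rows 3.0 | at [ 0.4793 -0.1173  0.1493] [-1.7992e+02  1.0000e-01  2.2080e+01] gap 0.0854 t 1.38
```

View pics/w2.png

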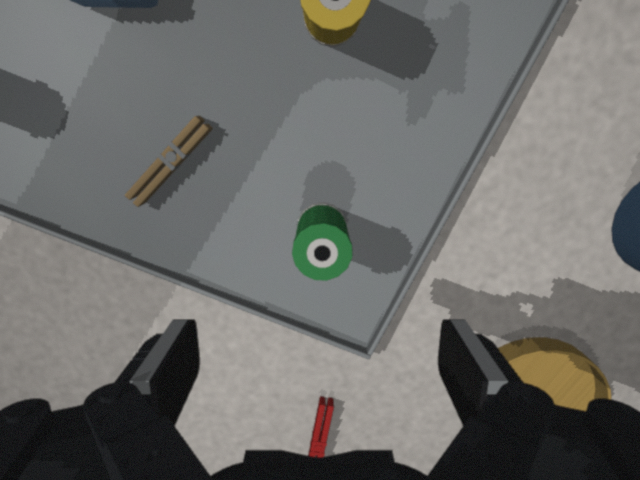

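The green ring at (322,253) gives (0.480, -0.1185), which agrees with the top view. Now I descend and grip.

```bash
python3 -m inch '[{"dp":[0,0.1,12.3],"turn":[0,0,0],"gripper":-1},{"dp":[0,0.1,12.3],"turn":[0,0,0],"gripper":-1},{"dp":[0,0.1,12.3],"turn":[0,0,0],"gripper":-1},{"dp":[0,0.1,12.3],"turn":[0,0,0],"gripper":0.5},{"dp":[0,0.1,12.3],"turn":[0,0,0],"gripper":1}]'
python3 -m inch '[{"dp":[0,0,0],"turn":[0,0,0],"gripper":1},{"dp":[0,0,0],"turn":[0,0,0],"gripper":1},{"dp":[0,0,0],"turn":[0,0,0],"gripper":1},{"dp":[0,0,0],"turn":[0,0,0],"gripper":1},{"dp":[0,0,0],"turn":[0,0,0],"gripper":1}]'
```

```text
t: 1.8
position: [0.4776, -0.1206, 0.027]
tcp_rot: [-179.9, 0.2, 21.8]
wrist_force: [0.1, -0.1, 1.5]
finger_gap: 0.0639
t: 2.22
position: [0.4811, -0.1209, 0.0311]
tcp_rot: [179.8, -0.2, 21.9]
wrist_force: [-1.2, -1.0, 6.0]
finger_gap: 0.035
```

```bash
python3 -m inch '[{"dp":[0,0,0],"turn":[0,0,0],"gripper":1},{"dp":[0,0,0],"turn":[0,0,0],"gripper":1}]'
python3 - <<'E'
from h import *
im,m=snap('scene'); cv2.imwrite('pics/s3.png',cv2.resize(im[150:330,100:400],None,fx=2.6,fy=2.6))
go(.480,-.12,.13,22)
E
```

```text
t: 2.38
position: [0.4811, -0.1209, 0.0311]
tcp_rot: [179.8, -0.2, 21.9]
wrist_force: [-1.5, -1.4, 7.3]
finger_gap: 0.0344
dp [-0.07 -0.12 -9.89] turn z -0.002 rows 2.4 | at [ 0.4811 -0.1208  0.0311] [179.81  -0.22  21.87] gap 0.0343 t 2.43
```

View pics/s3.png

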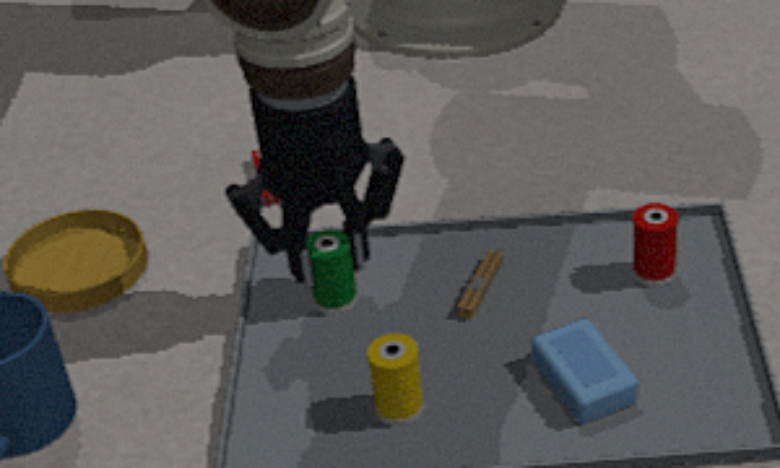

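```bash
python3 -m inch '[{"dp":[0,0,-6],"turn":[0,0,0],"gripper":1},{"dp":[0,0,-10],"turn":[0,0,0],"gripper":1},{"dp":[0,0,-10],"turn":[0,0,0],"gripper":1},{"dp":[0,0,-10],"turn":[0,0,0],"gripper":1}]'
python3 - <<'E'
from h import *
go(.4335,-.3234,.12,22)
E
```

```text
t: 2.77
position: [0.4821, -0.1209, 0.1351]
tcp_rot: [179.6, -0.5, 21.9]
wrist_force: [-0.5, 0.4, 0.2]
finger_gap: 0.0347
dp [-12.05  16.98   1.51] turn z -0.002 rows 5.0 | at [ 0.4821 -0.1209  0.1351] [179.64  -0.49  21.88] gap 0.0347 t 2.77
```

```bash
python3 -m inch '[{"dp":[-12,17,0],"turn":[0,0,0],"gripper":1},{"dp":[-12,17,0],"turn":[0,0,0],"gripper":1},{"dp":[-12,17,0],"turn":[0,0,0],"gripper":1},{"dp":[-12,17,0],"turn":[0,0,0],"gripper":1},{"dp":[-12,17,0],"turn":[0,0,0],"gripper":1}]'
python3 -m inch '[{"dp":[0,0,0],"turn":[0,0,0],"gripper":1},{"dp":[0,0,0],"turn":[0,0,0],"gripper":1},{"dp":[0,0,0],"turn":[0,0,0],"gripper":1}]'
python3 - <<'E'
from h import *
im,m=snap('wrist'); cv2.imwrite('pics/w4.png',im)
c=blobs(im,(12,80,30),(30,255,255)); P=np.array([onplane(m,*p,.02) for p in c[0][:,0].astype(float)],np.float32); print(cv2.minEnclosingCircle(P))
go(.4335,-.3234,.031,22)
E
```

```text
t: 3.18
position: [0.4308, -0.3247, 0.1292]
tcp_rot: [179.9, -0.1, 21.9]
wrist_force: [1.0, -0.1, 0.2]
finger_gap: 0.0346
t: 3.43
position: [0.4312, -0.3228, 0.1284]
tcp_rot: [180.0, -0.0, 21.8]
wrist_force: [-0.2, -0.2, -0.4]
finger_gap: 0.0349
((0.41120457649230957, -0.3332117795944214), 0.05596091225743294)
dp [0.14 0.19 9.73] turn z -0.002 rows 2.3 | at [ 0.4315 -0.3221  0.1283] [ 1.7997e+02 -3.0000e-02  2.1890e+01] gap 0.035 t 3.48
```

View pics/w4.png

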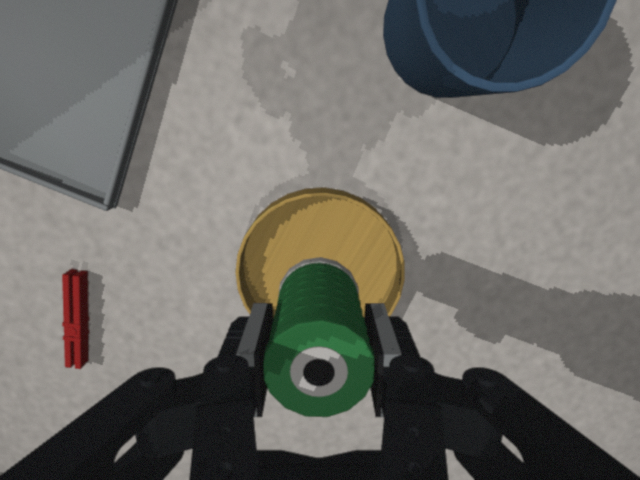

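```bash
python3 - <<'E'
from h import *
im=cv2.imread('pics/w4.png'); m=viewer.camera_model('wrist')
reel(im,m,(55,80,30),(85,255,255),.159); 
E
python3 -m inch '[{"dp":[0.2,0.15,4],"turn":[0,0,0],"gripper":1},{"dp":[0.2,0.15,7],"turn":[0,0,0],"gripper":1},{"dp":[0.2,0.15,9.4],"turn":[0,0,0],"gripper":1},{"dp":[0.2,0.15,9.5],"turn":[0,0,0],"gripper":1},{"dp":[0.2,0.15,9.5],"turn":[0,0,0],"gripper":1}]'
```

```text
ring px (318.5, 370.8) xy [ 0.4326 -0.3226] ring rad 0.0092
t: 3.9
position: [0.4336, -0.3217, 0.0325]
tcp_rot: [-179.9, 0.1, 22.0]
wrist_force: [-0.5, 0.2, -0.4]
finger_gap: 0.0346
```

```bash
python3 -m inch '[{"dp":[0,0,0.2],"turn":[0,0,0],"gripper":1},{"dp":[0,0,0.2],"turn":[0,0,0],"gripper":1},{"dp":[0,0,0.3],"turn":[0,0,0],"gripper":1},{"dp":[0,0,0.3],"turn":[0,0,0],"gripper":1}]'
```

```text
t: 4.23
position: [0.4341, -0.3235, 0.0307]
tcp_rot: [179.9, -0.0, 21.9]
wrist_force: [0.3, -0.3, -0.6]
finger_gap: 0.0345
```

```bash
python3 -m inch '[{"dp":[0,0,0.1],"turn":[0,0,0],"gripper":1},{"dp":[0,0,0.1],"turn":[0,0,0],"gripper":1},{"dp":[0,0,0.1],"turn":[0,0,0],"gripper":1}]'
```

```text
t: 4.48
position: [0.4336, -0.3232, 0.0287]
tcp_rot: [180.0, -0.0, 21.9]
wrist_force: [-0.7, -0.5, -1.1]
finger_gap: 0.0345
```

```bash
python3 -m inch '[{"dp":[0,0,0.1],"turn":[0,0,0],"gripper":1},{"dp":[0,0,0.1],"turn":[0,0,0],"gripper":1},{"dp":[0,0,0.1],"turn":[0,0,0],"gripper":1}]'
python3 - <<'E'
from h import *
im,m=snap('scene'); cv2.imwrite('pics/s5.png',cv2.resize(im[180:300,60:220],None,fx=4.8,fy=4.8))
E
```

```text
t: 4.73
position: [0.4335, -0.3232, 0.0275]
tcp_rot: [-180.0, 0.0, 21.9]
wrist_force: [-0.7, -1.1, -1.2]
finger_gap: 0.0347
```

View pics/s5.png

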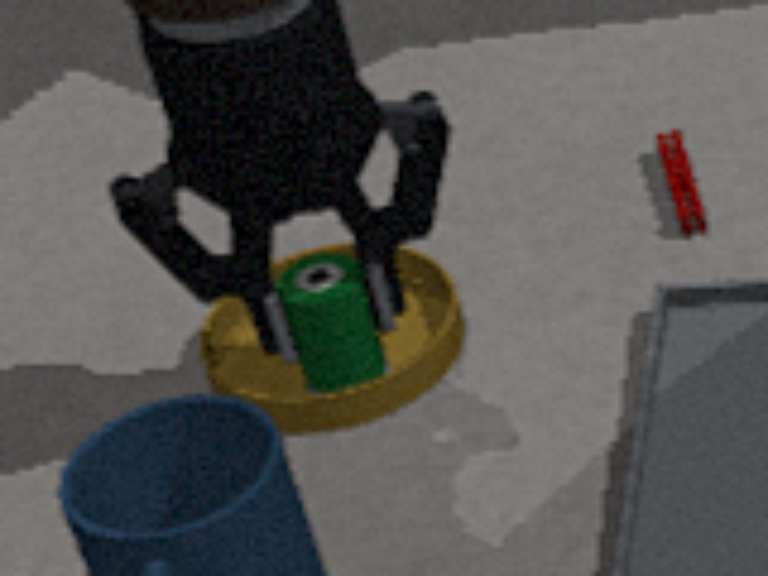

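```bash
python3 -m inch '[{"dp":[0,0,0.1],"turn":[0,0,0],"gripper":1},{"dp":[0,0,0.2],"turn":[0,0,0],"gripper":1},{"dp":[0,0,0.2],"turn":[0,0,0],"gripper":1},{"dp":[0,0,0.2],"turn":[0,0,0],"gripper":1}]'
```

```text
t: 5.12
position: [0.4339, -0.3232, 0.0272]
tcp_rot: [180.0, -0.0, 21.9]
wrist_force: [-3.6, 4.1, 12.1]
finger_gap: 0.0346
```

Contact at z about 0.027 m with 12 N, so the reel is on the floor. I'll ease off and release.

```bash
python3 -m inch '[{"dp":[0,0,-0.1],"turn":[0,0,0],"gripper":1},{"dp":[0,0,-0.1],"turn":[0,0,0],"gripper":-1},{"dp":[0,0,-0.1],"turn":[0,0,0],"gripper":-1},{"dp":[0,0,-0.1],"turn":[0,0,0],"gripper":-1},{"dp":[0,0,-0.1],"turn":[0,0,0],"gripper":-1}]'
python3 -m inch '[{"dp":[0,0,0],"turn":[0,0,0],"gripper":-1},{"dp":[0,0,-3],"turn":[0,0,0],"gripper":-1},{"dp":[0,0,-7],"turn":[0,0,0],"gripper":-1},{"dp":[0,0,-11],"turn":[0,0,0],"gripper":-1},{"dp":[0,0,-12],"turn":[0,0,0],"gripper":-1}]'
python3 - <<'E'
from h import *
im,m=snap('wrist'); cv2.imwrite('pics/w6.png',im)
reel(im,m,(55,80,30),(85,255,255),.061)
go(.6065,-.072,.16,-38)
E
```

```text
t: 5.53
position: [0.4335, -0.3231, 0.0264]
tcp_rot: [-180.0, 0.0, 21.9]
wrist_force: [-0.3, 0.3, -0.5]
finger_gap: 0.0807
t: 5.95
position: [0.4351, -0.3243, 0.1531]
tcp_rot: [179.6, -0.2, 21.9]
wrist_force: [1.5, -0.9, 1.5]
finger_gap: 0.0854
ring px (315.9, 248.7) xy [ 0.4351 -0.3243] ring rad 0.0095
dp [ 25.29 -17.05  -0.74] turn z 1.045 rows 8.4 | at [ 0.4353 -0.3245  0.1526] [179.61  -0.24  21.87] gap 0.0853 t 6.0
```

View pics/w6.png

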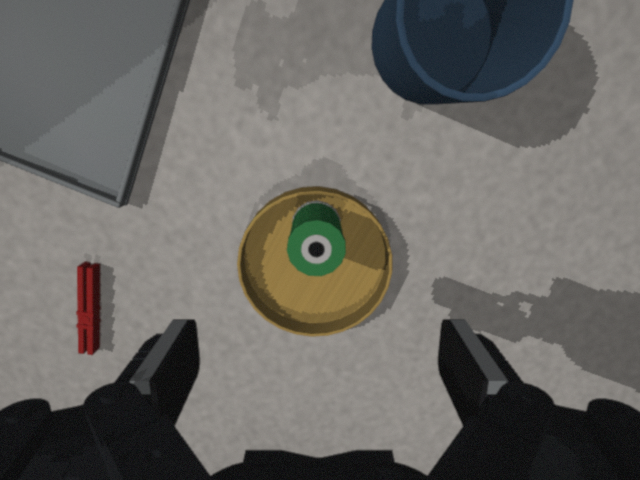

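Green stands at ring (316,249), i.e. (0.435,-0.324), upright in the tin. Next is yellow.

```bash
python3 -m inch '[{"dp":[25.3,-17.1,0],"turn":[0,0,1.045],"gripper":-1},{"dp":[25.3,-17.1,0],"turn":[0,0,1.045],"gripper":-1},{"dp":[25.3,-17.1,0],"turn":[0,0,1.045],"gripper":-1},{"dp":[25.3,-17.1,0],"turn":[0,0,1.045],"gripper":-1},{"dp":[25.3,-17.1,0],"turn":[0,0,1.045],"gripper":-1}]'
python3 - <<'E'
from h import *
go(.6065,-.072,.15,-38)
E
```

```text
t: 6.42
position: [0.5414, -0.1639, 0.1462]
tcp_rot: [180.0, 0.0, -11.3]
wrist_force: [1.7, 0.2, 0.2]
finger_gap: 0.0855
dp [  4.58 -10.28  -0.38] turn z 0.466 rows 3.7 | at [ 0.5414 -0.1639  0.1462] [ 1.800e+02  1.000e-02 -1.128e+01] gap 0.0855 t 6.42
```

```bash
python3 -m inch '[{"dp":[4.6,-10.3,0],"turn":[0,0,0.466],"gripper":-1},{"dp":[4.6,-10.3,0],"turn":[0,0,0.466],"gripper":-1},{"dp":[4.6,-10.3,0],"turn":[0,0,0.466],"gripper":-1},{"dp":[4.6,-10.3,0],"turn":[0,0,0.466],"gripper":-1},{"dp":[4.6,-10.3,0],"turn":[0,0,0.466],"gripper":-1}]'
python3 - <<'E'
from h import *
im,m=snap('wrist'); cv2.imwrite('pics/w7.png',im)
reel(im,m,(22,100,50),(36,255,255))
go(.6065,-.072,.028,-38)
E
```

```text
t: 6.83
position: [0.5499, -0.2074, 0.1457]
tcp_rot: [-174.7, 0.6, -23.2]
wrist_force: [-0.6, -0.3, -0.1]
finger_gap: 0.0852
ring px (90.9, 244.4) xy [ 0.6077 -0.074 ] ring rad 0.0092
dp [ -0.15 -14.91  11.78] turn z 0.255 rows 4.6 | at [ 0.5487 -0.2095  0.1458] [-174.74    0.62  -23.39] gap 0.0856 t 6.88
```

View pics/w7.png

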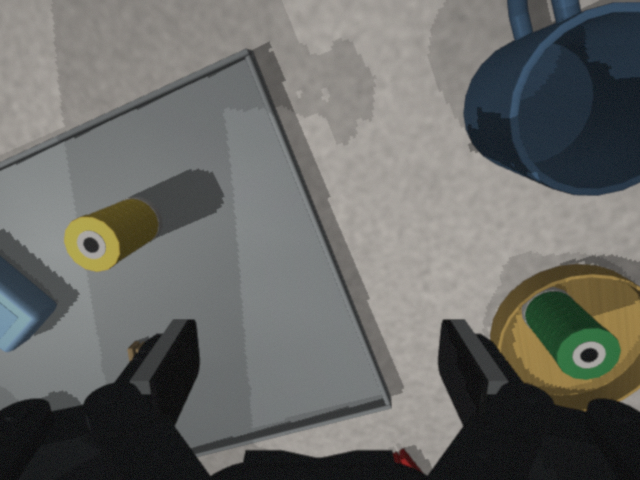

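```bash
python3 - <<'E'
from h import *
s=state(); print(s['qpos'].round(2),s['tcp_rot'])
R=viewer.camera_model('wrist')['T']; print(R.round(3))
E
python3 -m inch '[{"dp":[0,0,0],"turn":[0,0,0],"gripper":-1},{"dp":[0,0,0],"turn":[0,0,0],"gripper":-1}]'
```

```text
[-23.45   9.79   5.79  86.64   5.26 179.94] [-174.73522316    0.62244644  -23.38812107]
[[-0.397 -0.881 -0.256  0.618]
 [-0.913  0.351  0.205 -0.254]
 [-0.091  0.315 -0.945  0.286]
 [ 0.     0.     0.     1.   ]]
t: 7.05
position: [0.5499, -0.2069, 0.1463]
tcp_rot: [-174.7, 0.6, -23.1]
wrist_force: [-0.2, 0.1, -1.1]
finger_gap: 0.0857
```

Joint 6 hit its +180° limit: yaw = j1 - j6 + 180, so yaw must stay above j1. I'll use yaw 82 for yellow (tin slot 262°) and correct the tilt with a full rotation vector.

```bash
cat >> h.py <<'E'
from scipy.spatial.transform import Rotation as Ro
def go(x,y,z,yaw):
    s=state(); p=s['position']; R=Ro.from_euler('xyz',s['tcp_rot'],degrees=True)
    dp=R.inv().apply(np.array([x,y,z])-p)*100
    t=(R.inv()*Ro.from_euler('xyz',[180,0,yaw],degrees=True)).as_rotvec()
    j1=np.degrees(np.arctan2(y,x)); 
    print('dp',dp.round(2),'turn',t.round(3),'rows',round(max(np.linalg.norm(dp)/4.17,np.degrees(np.linalg.norm(t))/7.16),1),'j6 end',round(j1+180-yaw),'| at',p.round(4),s['tcp_rot'].round(2),'gap',round(s['finger_gap'],4),'t',round(s['t'],2))
E
python3 - <<'E'
from h import *
go(.607,-.073,.15,82)
E
```

```text
dp [-1.000e-02 -1.453e+01  9.800e-01] turn [-0.074 -0.078 -1.834] rows 14.7 j6 end 91 | at [ 0.5499 -0.2069  0.1463] [-174.72    0.57  -23.13] gap 0.0857 t 7.05
```

```bash
python3 -m inch '[{"dp":[0,-14.5,1],"turn":[-0.074,-0.078,-1.834],"gripper":-1},{"dp":[0,-14.5,1],"turn":[-0.074,-0.078,-1.834],"gripper":-1},{"dp":[0,-14.5,1],"turn":[-0.074,-0.078,-1.834],"gripper":-1},{"dp":[0,-14.5,1],"turn":[-0.074,-0.078,-1.834],"gripper":-1},{"dp":[0,-14.5,1],"turn":[-0.074,-0.078,-1.834],"gripper":-1}]'
python3 - <<'E'
from h import *
go(.607,-.073,.15,82)
E
```

```text
t: 7.47
position: [0.6084, -0.0684, 0.1499]
tcp_rot: [-176.3, -0.8, 13.3]
wrist_force: [1.1, -0.9, -0.6]
finger_gap: 0.0855
dp [-0.24  0.41 -0.04] turn [-0.049 -0.052 -1.198] rows 9.6 j6 end 91 | at [ 0.6084 -0.0684  0.1499] [-176.26   -0.83   13.3 ] gap 0.0855 t 7.47
```

```bash
python3 -m inch '[{"dp":[-0.2,0.2,0],"turn":[-0.049,-0.052,-1.198],"gripper":-1},{"dp":[-0.2,0.2,0],"turn":[-0.049,-0.052,-1.198],"gripper":-1},{"dp":[-0.2,0.2,0],"turn":[-0.049,-0.052,-1.198],"gripper":-1},{"dp":[-0.2,0.2,0],"turn":[-0.049,-0.052,-1.198],"gripper":-1},{"dp":[-0.2,0.2,0],"turn":[-0.049,-0.052,-1.198],"gripper":-1}]'
python3 - <<'E'
from h import *
go(.607,-.073,.15,82)
E
```

```text
t: 7.88
position: [0.6057, -0.0747, 0.1498]
tcp_rot: [-178.4, -0.9, 48.9]
wrist_force: [0.8, 0.8, 1.1]
finger_gap: 0.0852
dp [ 0.22 -0.01 -0.02] turn [-0.023 -0.024 -0.578] rows 4.6 j6 end 91 | at [ 0.6057 -0.0747  0.1498] [-178.36   -0.9    48.86] gap 0.0852 t 7.88
```

```bash
python3 -m inch '[{"dp":[0.1,0,0],"turn":[-0.023,-0.024,-0.578],"gripper":-1},{"dp":[0.1,0,0],"turn":[-0.023,-0.024,-0.578],"gripper":-1},{"dp":[0.1,0,0],"turn":[-0.023,-0.024,-0.578],"gripper":-1},{"dp":[0.1,0,0],"turn":[-0.023,-0.024,-0.578],"gripper":-1},{"dp":[0.1,0,0],"turn":[-0.023,-0.024,-0.578],"gripper":-1}]'
python3 -m inch '[{"dp":[0,0,0],"turn":[0,0,0],"gripper":-1}]'
python3 - <<'E'
from h import *
im,m=snap('wrist'); cv2.imwrite('pics/w8.png',im)
reel(im,m,(22,100,50),(36,255,255))
go(.607,-.073,.027,82)
E
```

```text
t: 8.3
position: [0.6063, -0.0739, 0.1498]
tcp_rot: [-180.0, 0.0, 82.0]
wrist_force: [-0.0, 0.0, 0.1]
finger_gap: 0.0855
t: 8.38
position: [0.6062, -0.074, 0.1499]
tcp_rot: [-180.0, 0.0, 81.8]
wrist_force: [0.9, 0.0, 0.4]
finger_gap: 0.0856
ring px (319.5, 247.1) xy [ 0.6075 -0.0731] ring rad 0.0091
dp [ 0.12  0.07 12.3 ] turn [-0.    -0.    -0.008] rows 2.9 j6 end 91 | at [ 0.6062 -0.0741  0.15  ] [-179.98   -0.     81.54] gap 0.0854 t 8.43
```

View pics/w8.png

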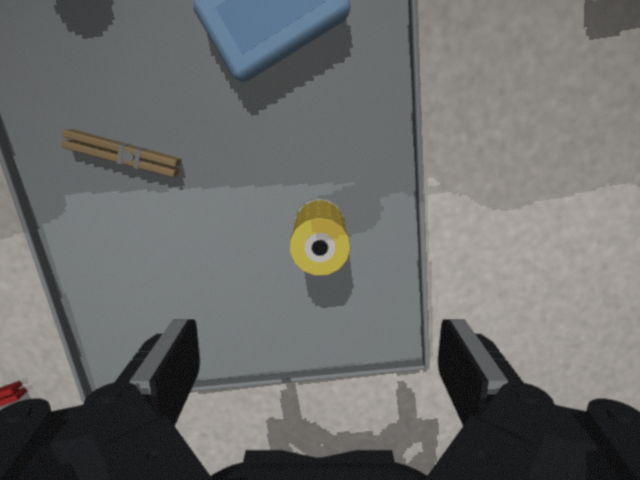

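The yellow ring at (320,247) gives (0.6075,-0.0731), centred between the fingers. Descending to grip.

```bash
python3 -m inch '[{"dp":[0.1,0.1,4],"turn":[0,0,0],"gripper":-1},{"dp":[0.1,0.1,8],"turn":[0,0,0],"gripper":-1},{"dp":[0.1,0.1,12],"turn":[0,0,0],"gripper":-1},{"dp":[0.1,0.1,12.3],"turn":[0,0,0],"gripper":0.5},{"dp":[0.1,0.1,12.3],"turn":[0,0,0],"gripper":1}]'
python3 -m inch '[{"dp":[0,0,0],"turn":[0,0,0],"gripper":1},{"dp":[0,0,0],"turn":[0,0,0],"gripper":1},{"dp":[0,0,0],"turn":[0,0,0],"gripper":1},{"dp":[0,0,0],"turn":[0,0,0],"gripper":1},{"dp":[0,0,0],"turn":[0,0,0],"gripper":1}]'
python3 -m inch '[{"dp":[0,0,-3],"turn":[0,0,0],"gripper":1},{"dp":[0,0,-7],"turn":[0,0,0],"gripper":1},{"dp":[0,0,-10],"turn":[0,0,0],"gripper":1},{"dp":[0,0,-10],"turn":[0,0,0],"gripper":1},{"dp":[0,0,-10],"turn":[0,0,0],"gripper":1}]'
python3 - <<'E'
from h import *
t=np.array([.4088,-.3335])+.027*np.array([np.cos(np.radians(262)),np.sin(np.radians(262))]); print(t)
go(*t,.127,82)
E
```

```text
t: 8.85
position: [0.6055, -0.0737, 0.0251]
tcp_rot: [-179.7, 0.0, 81.4]
wrist_force: [0.0, 0.2, 0.3]
finger_gap: 0.0633
t: 9.27
position: [0.6092, -0.0744, 0.0306]
tcp_rot: [179.7, -0.0, 81.5]
wrist_force: [0.1, 0.2, 7.4]
finger_gap: 0.0343
t: 9.68
position: [0.6091, -0.0744, 0.1312]
tcp_rot: [179.6, -0.0, 81.5]
wrist_force: [0.1, -0.4, -1.2]
finger_gap: 0.0341
[ 0.40504233 -0.36023724]
dp [-31.28 -15.97   0.31] turn [ 0.006 -0.    -0.008] rows 8.4 j6 end 56 | at [ 0.6091 -0.0744  0.1312] [179.64  -0.    81.52] gap 0.0341 t 9.68
```

```bash
python3 -m inch '[{"dp":[-31.3,-16,0],"turn":[0,0,-0.008],"gripper":1},{"dp":[-31.3,-16,0],"turn":[0,0,-0.008],"gripper":1},{"dp":[-31.3,-16,0],"turn":[0,0,-0.008],"gripper":1},{"dp":[-31.3,-16,0],"turn":[0,0,-0.008],"gripper":1},{"dp":[-31.3,-16,0],"turn":[0,0,-0.008],"gripper":1}]'
python3 - <<'E'
from h import *
go(.405,-.3602,.127,82)
E
```

```text
t: 10.1
position: [0.4846, -0.2448, 0.1266]
tcp_rot: [-180.0, 0.0, 82.0]
wrist_force: [0.1, 0.7, -0.7]
finger_gap: 0.0345
dp [-12.54  -6.28  -0.03] turn [-0.001  0.     0.   ] rows 3.4 j6 end 56 | at [ 0.4846 -0.2448  0.1266] [-179.95    0.     82.02] gap 0.0345 t 10.1
```

```bash
python3 -m inch '[{"dp":[-12.5,-6.3,0],"turn":[0,0,0],"gripper":1},{"dp":[-12.5,-6.3,0],"turn":[0,0,0],"gripper":1},{"dp":[-12.5,-6.3,0],"turn":[0,0,0],"gripper":1},{"dp":[-12.5,-6.3,0],"turn":[0,0,0],"gripper":1},{"dp":[-12.5,-6.3,0],"turn":[0,0,0],"gripper":1}]'
python3 -m inch '[{"dp":[0,0,0],"turn":[0,0,0],"gripper":1},{"dp":[0,0,0],"turn":[0,0,0],"gripper":1},{"dp":[0,0,0],"turn":[0,0,0],"gripper":1}]'
python3 - <<'E'
from h import *
im,m=snap('wrist'); cv2.imwrite('pics/w9.png',im)
reel(im,m,(23,110,50),(36,255,255),.163,(200,250,440,460))
reel(im,m,(55,80,30),(85,255,255),.061)
go(.405,-.3602,.028,82)
E
```

```text
t: 10.52
position: [0.404, -0.3613, 0.1266]
tcp_rot: [-179.9, 0.0, 81.7]
wrist_force: [0.6, -0.2, -1.0]
finger_gap: 0.0353
t: 10.77
position: [0.407, -0.3578, 0.1269]
tcp_rot: [-180.0, -0.0, 82.1]
wrist_force: [0.3, -0.2, -1.0]
finger_gap: 0.0345
ring px (318.5, 368.3) xy [ 0.4084 -0.3534] ring rad 0.0087
ring px (362.3, 193.5) xy [ 0.4347 -0.3243] ring rad 0.0094
dp [-0.27 -0.17  9.9 ] turn [-0.001 -0.     0.002] rows 2.4 j6 end 56 | at [ 0.4071 -0.3578  0.127 ] [-1.7997e+02 -1.0000e-02  8.2090e+01] gap 0.0349 t 10.82
```

View pics/w9.png

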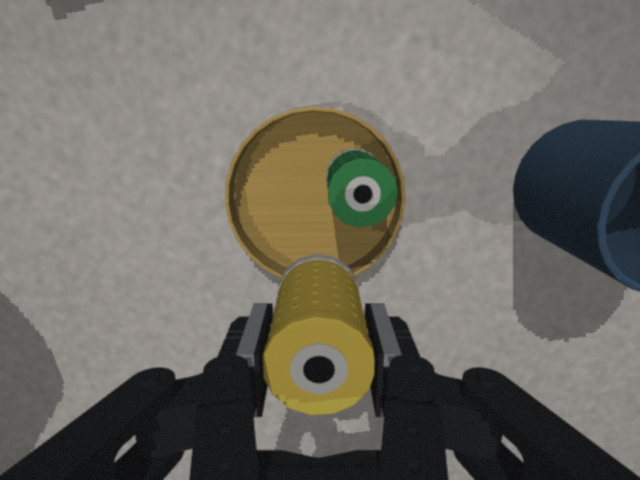

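Yellow is held upright between the pads and green stands at (362,194). Lowering into the free slot.

```bash
python3 -m inch '[{"dp":[-0.25,-0.2,4],"turn":[0,0,0],"gripper":1},{"dp":[-0.25,-0.2,7],"turn":[0,0,0],"gripper":1},{"dp":[-0.25,-0.2,9.2],"turn":[0,0,0],"gripper":1},{"dp":[-0.25,-0.2,9.5],"turn":[0,0,0],"gripper":1},{"dp":[-0.25,-0.2,9.7],"turn":[0,0,0],"gripper":1}]'
python3 -m inch '[{"dp":[0,0,0.1],"turn":[0,0,0],"gripper":1},{"dp":[0,0,0.2],"turn":[0,0,0],"gripper":1},{"dp":[0,0,0.2],"turn":[0,0,0],"gripper":1}]'
```

```text
t: 11.23
position: [0.4042, -0.3599, 0.0296]
tcp_rot: [-179.9, -0.0, 82.1]
wrist_force: [0.4, -0.2, -0.3]
finger_gap: 0.0347
t: 11.48
position: [0.4046, -0.3612, 0.0292]
tcp_rot: [180.0, 0.1, 82.0]
wrist_force: [0.2, -0.5, -1.4]
finger_gap: 0.0347
```

```bash
python3 -m inch '[{"dp":[0,0,0.1],"turn":[0,0,0],"gripper":1},{"dp":[0,0,0.2],"turn":[0,0,0],"gripper":1},{"dp":[0,0,0.2],"turn":[0,0,0],"gripper":1},{"dp":[0,0,0.2],"turn":[0,0,0],"gripper":1}]'
```

```text
t: 11.82
position: [0.4045, -0.3614, 0.0282]
tcp_rot: [179.9, 0.1, 82.0]
wrist_force: [-1.7, 2.8, 11.6]
finger_gap: 0.0344
```

```bash
python3 -m inch '[{"dp":[0,0,-0.1],"turn":[0,0,0],"gripper":1},{"dp":[0,0,-0.1],"turn":[0,0,0],"gripper":-1},{"dp":[0,0,-0.1],"turn":[0,0,0],"gripper":-1},{"dp":[0,0,-0.1],"turn":[0,0,0],"gripper":-1},{"dp":[0,0,-0.1],"turn":[0,0,0],"gripper":-1}]'
python3 -m inch '[{"dp":[0,0,0],"turn":[0,0,0],"gripper":-1},{"dp":[0,0,-3],"turn":[0,0,0],"gripper":-1},{"dp":[0,0,-7],"turn":[0,0,0],"gripper":-1},{"dp":[0,0,-11],"turn":[0,0,0],"gripper":-1},{"dp":[0,0,-12],"turn":[0,0,0],"gripper":-1}]'
python3 - <<'E'
from h import *
im,m=snap('wrist'); cv2.imwrite('pics/w10.png',im)
reel(im,m,(23,110,50),(36,255,255),.061)
reel(im,m,(55,80,30),(85,255,255),.061)
go(.4825,.1365,.15,142)
E
```

```text
t: 12.23
position: [0.404, -0.3609, 0.027]
tcp_rot: [-180.0, -0.0, 82.0]
wrist_force: [0.1, -0.6, 0.8]
finger_gap: 0.0806
t: 12.65
position: [0.4055, -0.3622, 0.1535]
tcp_rot: [179.7, 0.2, 82.0]
wrist_force: [0.5, -0.5, 0.4]
finger_gap: 0.0853
ring px (315.3, 243.5) xy [ 0.4049 -0.3606] ring rad 0.0091
ring px (358.4, 175.8) xy [ 0.4347 -0.3243] ring rad 0.0094
dp [50.47  0.67  0.09] turn [ 0.003  0.007 -1.047] rows 12.1 j6 end 54 | at [ 0.4057 -0.3624  0.1531] [179.65   0.26  82.  ] gap 0.0857 t 12.7
```

View pics/w10.png

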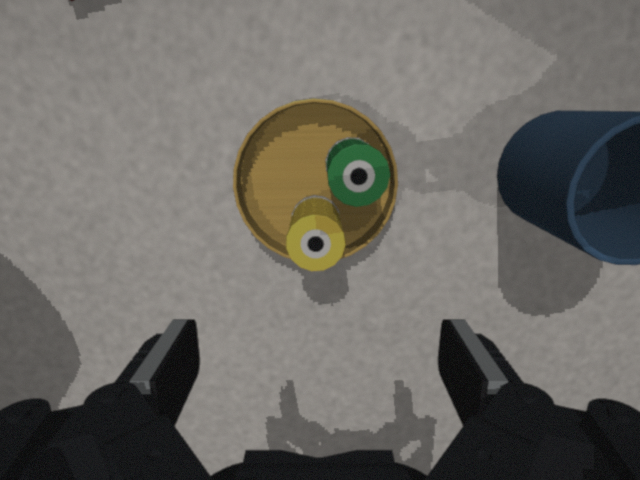

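Yellow (315,244) and green (358,176) both stand in the tin at their slots. Red is next.

```bash
python3 -m inch '[{"dp":[50.5,0.7,0],"turn":[0,0,-1.047],"gripper":-1},{"dp":[50.5,0.7,0],"turn":[0,0,-1.047],"gripper":-1},{"dp":[50.5,0.7,0],"turn":[0,0,-1.047],"gripper":-1},{"dp":[50.5,0.7,0],"turn":[0,0,-1.047],"gripper":-1},{"dp":[50.5,0.7,0],"turn":[0,0,-1.047],"gripper":-1}]'
python3 - <<'E'
from h import *
go(.4825,.1365,.15,142)
E
```

```text
t: 13.12
position: [0.4357, -0.1533, 0.1466]
tcp_rot: [-180.0, -0.0, 118.1]
wrist_force: [0.4, -0.1, -0.5]
finger_gap: 0.0851
dp [23.36 17.79 -0.34] turn [-0.    -0.    -0.417] rows 7.0 j6 end 54 | at [ 0.4357 -0.1533  0.1466] [-1.7997e+02 -2.0000e-02  1.1812e+02] gap 0.0851 t 13.12
```

```bash
python3 -m inch '[{"dp":[23.4,17.8,-0.3],"turn":[0,0,-0.417],"gripper":-1},{"dp":[23.4,17.8,-0.3],"turn":[0,0,-0.417],"gripper":-1},{"dp":[23.4,17.8,-0.3],"turn":[0,0,-0.417],"gripper":-1},{"dp":[23.4,17.8,-0.3],"turn":[0,0,-0.417],"gripper":-1},{"dp":[23.4,17.8,-0.3],"turn":[0,0,-0.417],"gripper":-1}]'
python3 - <<'E'
from h import *
go(.4825,.1365,.15,142)
E
```

```text
t: 13.53
position: [0.4699, 0.0525, 0.1489]
tcp_rot: [-180.0, -0.0, 141.9]
wrist_force: [1.8, -0.9, -0.0]
finger_gap: 0.0855
dp [ 4.19  7.38 -0.11] turn [-0.    -0.    -0.002] rows 2.0 j6 end 54 | at [0.4699 0.0525 0.1489] [-1.7999e+02 -1.0000e-02  1.4188e+02] gap 0.0855 t 13.53
```

```bash
python3 -m inch '[{"dp":[4.2,7.4,-0.1],"turn":[0,0,0],"gripper":-1},{"dp":[4.2,7.4,-0.1],"turn":[0,0,0],"gripper":-1},{"dp":[4.2,7.4,-0.1],"turn":[0,0,0],"gripper":-1},{"dp":[4.2,7.4,-0.1],"turn":[0,0,0],"gripper":-1},{"dp":[4.2,7.4,-0.1],"turn":[0,0,0],"gripper":-1}]'
python3 - <<'E'
from h import *
im,m=snap('wrist'); cv2.imwrite('pics/w11.png',im)
reel(im,m,(0,130,50),(8,255,255))
go(.4825,.1365,.027,142)
E
```

```text
t: 13.95
position: [0.4828, 0.1344, 0.1496]
tcp_rot: [-179.9, -0.0, 141.8]
wrist_force: [-0.8, -0.2, 0.2]
finger_gap: 0.0854
ring px (319.5, 247.9) xy [0.4824 0.135 ] ring rad 0.0091
dp [ 0.19  0.21 12.28] turn [-0.001 -0.001 -0.006] rows 2.9 j6 end 54 | at [0.4828 0.1338 0.1498] [-1.7994e+02 -3.0000e-02  1.4168e+02] gap 0.0855 t 14.0
```

View pics/w11.png

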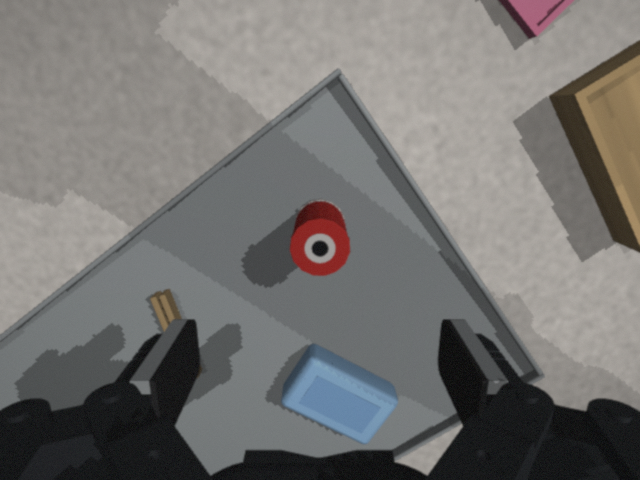

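The red ring at (320,248) gives (0.4824, 0.135), directly under the gripper. Gripping and lifting.

```bash
python3 -m inch '[{"dp":[0.1,0.1,4],"turn":[0,0,0],"gripper":-1},{"dp":[0.1,0.1,8],"turn":[0,0,0],"gripper":-1},{"dp":[0.1,0.1,12],"turn":[0,0,0],"gripper":-1},{"dp":[0.1,0.1,12.3],"turn":[0,0,0],"gripper":0.5},{"dp":[0.1,0.1,12.3],"turn":[0,0,0],"gripper":1}]'
python3 -m inch '[{"dp":[0,0,0],"turn":[0,0,0],"gripper":1},{"dp":[0,0,0],"turn":[0,0,0],"gripper":1},{"dp":[0,0,0],"turn":[0,0,0],"gripper":1},{"dp":[0,0,0],"turn":[0,0,0],"gripper":1},{"dp":[0,0,0],"turn":[0,0,0],"gripper":1}]'
python3 -m inch '[{"dp":[0,0,-3],"turn":[0,0,0],"gripper":1},{"dp":[0,0,-7],"turn":[0,0,0],"gripper":1},{"dp":[0,0,-10.5],"turn":[0,0,0],"gripper":1},{"dp":[0,0,-10.5],"turn":[0,0,0],"gripper":1},{"dp":[0,0,-10.5],"turn":[0,0,0],"gripper":1}]'
python3 - <<'E'
from h import *
t=np.array([.4088,-.3335])+.027*np.array([np.cos(np.radians(142)),np.sin(np.radians(142))]); print(t)
go(*t,.132,142)
E
```

```text
t: 14.42
position: [0.4813, 0.1342, 0.0259]
tcp_rot: [-179.8, -0.2, 141.6]
wrist_force: [0.2, -0.2, 0.6]
finger_gap: 0.064
t: 14.83
position: [0.4848, 0.1361, 0.0305]
tcp_rot: [179.8, 0.2, 141.7]
wrist_force: [-0.6, -3.0, 6.8]
finger_gap: 0.0349
t: 15.25
position: [0.4848, 0.1364, 0.1365]
tcp_rot: [179.7, 0.2, 141.7]
wrist_force: [0.7, -0.3, -1.4]
finger_gap: 0.0344
[ 0.38752371 -0.31687714]
dp [-20.46 -41.61   0.3 ] turn [ 0.005  0.004 -0.005] rows 11.1 j6 end -1 | at [0.4848 0.1364 0.1365] [179.69   0.22 141.7 ] gap 0.0344 t 15.25
```

```bash
python3 -m inch '[{"dp":[-20.5,-41.6,0],"turn":[0,0,0],"gripper":1},{"dp":[-20.5,-41.6,0],"turn":[0,0,0],"gripper":1},{"dp":[-20.5,-41.6,0],"turn":[0,0,0],"gripper":1},{"dp":[-20.5,-41.6,0],"turn":[0,0,0],"gripper":1},{"dp":[-20.5,-41.6,0],"turn":[0,0,0],"gripper":1}]'
python3 - <<'E'
from h import *
go(.3875,-.3169,.13,142)
E
```

```text
t: 15.67
position: [0.4384, -0.0693, 0.1322]
tcp_rot: [-180.0, -0.0, 141.7]
wrist_force: [0.4, -0.6, -0.3]
finger_gap: 0.0346
dp [-11.33 -22.59   0.22] turn [-0.    -0.    -0.004] rows 6.1 j6 end -1 | at [ 0.4384 -0.0693  0.1322] [-1.7999e+02 -1.0000e-02  1.4175e+02] gap 0.0346 t 15.67
```

```bash
python3 -m inch '[{"dp":[-11.3,-22.6,0.2],"turn":[0,0,0],"gripper":1},{"dp":[-11.3,-22.6,0.2],"turn":[0,0,0],"gripper":1},{"dp":[-11.3,-22.6,0.2],"turn":[0,0,0],"gripper":1},{"dp":[-11.3,-22.6,0.2],"turn":[0,0,0],"gripper":1},{"dp":[-11.3,-22.6,0.2],"turn":[0,0,0],"gripper":1}]'
python3 - <<'E'
from h import *
go(.3875,-.3169,.13,142)
E
```

```text
t: 16.08
position: [0.3959, -0.2737, 0.1307]
tcp_rot: [-180.0, 0.0, 141.7]
wrist_force: [1.0, 0.8, 0.0]
finger_gap: 0.0345
dp [-2.02 -3.91  0.07] turn [-0.     0.    -0.005] rows 1.1 j6 end -1 | at [ 0.3959 -0.2737  0.1307] [-1.7999e+02  1.0000e-02  1.4170e+02] gap 0.0345 t 16.08
```

```bash
python3 -m inch '[{"dp":[-2,-3.9,0.1],"turn":[0,0,0],"gripper":1},{"dp":[-2,-3.9,0.1],"turn":[0,0,0],"gripper":1},{"dp":[-2,-3.9,0.1],"turn":[0,0,0],"gripper":1},{"dp":[-2,-3.9,0.1],"turn":[0,0,0],"gripper":1},{"dp":[-2,-3.9,0.1],"turn":[0,0,0],"gripper":1}]'
python3 - <<'E'
from h import *
im,m=snap('wrist'); cv2.imwrite('pics/w12.png',im)
reel(im,m,(0,130,50),(8,255,255),.160,(200,250,440,470))
reel(im,m,(55,80,30),(85,255,255),.061)
go(.3875,-.3169,.03,142)
E
```

```text
t: 16.5
position: [0.3887, -0.3137, 0.1295]
tcp_rot: [-180.0, -0.0, 141.8]
wrist_force: [0.1, -0.5, 0.0]
finger_gap: 0.0348
ring px (317.7, 361.9) xy [ 0.3863 -0.3124] ring rad 0.0091Traceback (most recent call last):
  File "<stdin>", line 4, in <module>
  File "h.py", line 32, in reel
    b=max(cs,key=cv2.contourArea); M=cv2.moments(cv2.convexHull(b)); u,v=M['m10']/M['m00'],M['m01']/M['m00']
ValueError: max() iterable argument is empty
```

View pics/w12.png

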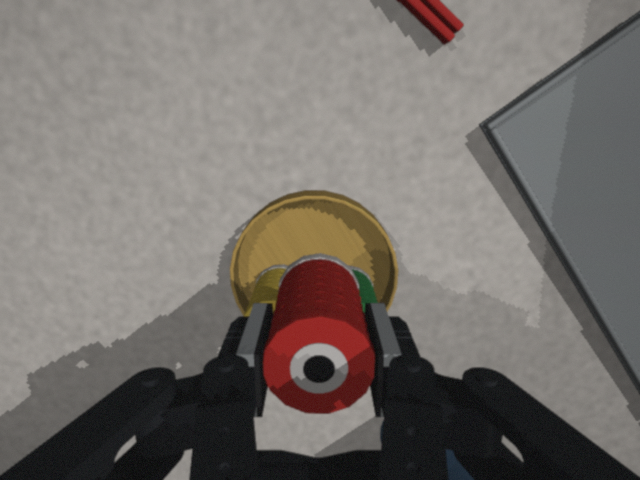

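```bash
python3 - <<'E'
from h import *
go(.3875,-.3169,.03,142)
E
```

```text
dp [-0.11 -0.34  9.97] turn [-0.    -0.    -0.003] rows 2.4 j6 end -1 | at [ 0.3888 -0.3136  0.1297] [-1.7999e+02 -3.0000e-02  1.4180e+02] gap 0.0349 t 16.55
```

```bash
python3 -m inch '[{"dp":[0,-0.3,4],"turn":[0,0,0],"gripper":1},{"dp":[0,-0.3,4],"turn":[0,0,0],"gripper":1},{"dp":[0,-0.3,7],"turn":[0,0,0],"gripper":1},{"dp":[0,-0.3,9.5],"turn":[0,0,0],"gripper":1},{"dp":[0,-0.3,9.8],"turn":[0,0,0],"gripper":1}]'
python3 -m inch '[{"dp":[0,0,0.1],"turn":[0,0,0],"gripper":1},{"dp":[0,0,0.2],"turn":[0,0,0],"gripper":1},{"dp":[0,0,0.2],"turn":[0,0,0],"gripper":1},{"dp":[0,0,0.2],"turn":[0,0,0],"gripper":1}]'
```

```text
t: 16.97
position: [0.3862, -0.3154, 0.0297]
tcp_rot: [-180.0, -0.2, 141.8]
wrist_force: [-0.4, -0.1, 0.4]
finger_gap: 0.0346
t: 17.3
position: [0.3872, -0.3173, 0.0309]
tcp_rot: [-180.0, 0.1, 141.7]
wrist_force: [-0.1, 0.8, -0.3]
finger_gap: 0.0342
```

```bash
python3 -m inch '[{"dp":[0,0,0.1],"turn":[0,0,0],"gripper":1},{"dp":[0,0,0.2],"turn":[0,0,0],"gripper":1},{"dp":[0,0,0.2],"turn":[0,0,0],"gripper":1},{"dp":[0,0,0.2],"turn":[0,0,0],"gripper":1}]'
python3 -m inch '[{"dp":[0,0,0.1],"turn":[0,0,0],"gripper":1},{"dp":[0,0,0.1],"turn":[0,0,0],"gripper":1},{"dp":[0,0,0.1],"turn":[0,0,0],"gripper":1}]'
```

```text
t: 17.63
position: [0.3871, -0.3175, 0.0295]
tcp_rot: [-180.0, 0.1, 141.7]
wrist_force: [-3.9, 3.6, 12.3]
finger_gap: 0.0346
t: 17.88
position: [0.3872, -0.3175, 0.0294]
tcp_rot: [-180.0, 0.1, 141.7]
wrist_force: [-5.1, 4.9, 20.2]
finger_gap: 0.0348
```

Seated. I'll back off 2 mm and release.

```bash
python3 -m inch '[{"dp":[0,0,-0.2],"turn":[0,0,0],"gripper":1},{"dp":[0,0,-0.2],"turn":[0,0,0],"gripper":-1},{"dp":[0,0,-0.2],"turn":[0,0,0],"gripper":-1},{"dp":[0,0,-0.2],"turn":[0,0,0],"gripper":-1},{"dp":[0,0,-0.2],"turn":[0,0,0],"gripper":-1}]'
python3 -m inch '[{"dp":[0,0,0],"turn":[0,0,0],"gripper":-1},{"dp":[0,0,-3],"turn":[0,0,0],"gripper":-1},{"dp":[0,0,-7],"turn":[0,0,0],"gripper":-1},{"dp":[0,0,-11],"turn":[0,0,0],"gripper":-1},{"dp":[0,0,-12],"turn":[0,0,0],"gripper":-1}]'
python3 - <<'E'
from h import *
im,m=snap('wrist'); cv2.imwrite('pics/w13.png',im)
reel(im,m,(23,110,50),(36,255,255),.061)
reel(im,m,(55,80,30),(85,255,255),.061)
reel(im,m,(0,130,50),(8,255,255),.061,(200,150,440,470))
go(.484,-.004,.15,156)
E
```

```text
t: 18.3
position: [0.3865, -0.3171, 0.0283]
tcp_rot: [-180.0, -0.0, 141.7]
wrist_force: [0.5, -0.5, 1.1]
finger_gap: 0.0809
t: 18.72
position: [0.388, -0.3183, 0.1547]
tcp_rot: [-180.0, 0.4, 141.7]
wrist_force: [1.3, -2.1, 1.2]
finger_gap: 0.0852
ring px (282.4, 303.8) xy [ 0.4045 -0.3605] ring rad 0.0092
ring px (357.3, 305.1) xy [ 0.4343 -0.3242] ring rad 0.0095
ring px (318.3, 240.5) xy [ 0.3858 -0.3171] ring rad 0.0092
dp [11.97 30.61  0.32] turn [-0.001  0.007 -0.25 ] rows 7.9 j6 end 24 | at [ 0.3882 -0.3184  0.1542] [-179.97    0.41  141.7 ] gap 0.0857 t 18.77
```

View pics/w13.png

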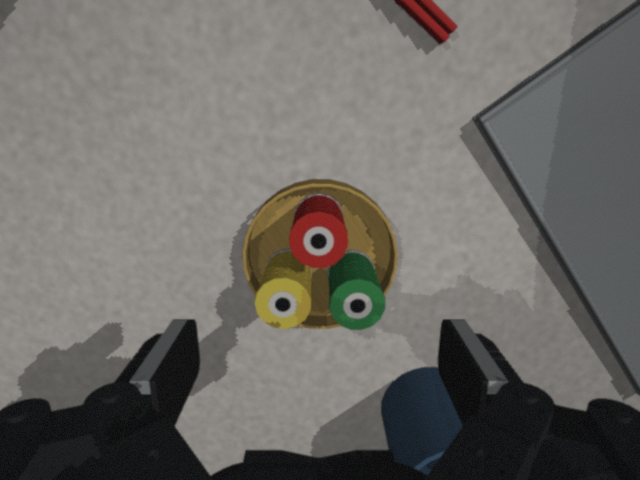

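Red (318,240), yellow (282,304) and green (357,305) stand side by side in the tin, each about 27-28 mm from its centre. The peg is next.

```bash
python3 -m inch '[{"dp":[12,30.6,0.3],"turn":[0,0,-0.25],"gripper":-1},{"dp":[12,30.6,0.3],"turn":[0,0,-0.25],"gripper":-1},{"dp":[12,30.6,0.3],"turn":[0,0,-0.25],"gripper":-1},{"dp":[12,30.6,0.3],"turn":[0,0,-0.25],"gripper":-1},{"dp":[12,30.6,0.3],"turn":[0,0,-0.25],"gripper":-1}]'
python3 - <<'E'
from h import *
go(.484,-.004,.15,156)
E
```

```text
t: 19.18
position: [0.447, -0.116, 0.1458]
tcp_rot: [-180.0, -0.1, 156.0]
wrist_force: [1.6, -0.6, -0.8]
finger_gap: 0.0852
dp [ 1.18 11.73 -0.42] turn [-0.    -0.001 -0.   ] rows 2.8 j6 end 24 | at [ 0.447  -0.116   0.1458] [-1.7998e+02 -6.0000e-02  1.5599e+02] gap 0.0852 t 19.18
```

```bash
python3 -m inch '[{"dp":[1.2,11.7,-0.4],"turn":[0,0,0],"gripper":-1},{"dp":[1.2,11.7,-0.4],"turn":[0,0,0],"gripper":-1},{"dp":[1.2,11.7,-0.4],"turn":[0,0,0],"gripper":-1},{"dp":[1.2,11.7,-0.4],"turn":[0,0,0],"gripper":-1},{"dp":[1.2,11.7,-0.4],"turn":[0,0,0],"gripper":-1}]'
python3 - <<'E'
from h import *
im,m=snap('wrist'); cv2.imwrite('pics/w14.png',im)
c=np.vstack(blobs(im,(10,60,50),(25,220,255),(200,120,450,330)))
P=np.array([onplane(m,*p,.016) for p in c[:,0].astype(float)],np.float32)
b=cv2.minAreaRect(P); q=cv2.boxPoints(b); print(b)
e=[q[1]-q[0],q[2]-q[1]]; l=max(e,key=np.linalg.norm); print('long axis',np.degrees(np.arctan2(l[1],l[0])))
go(b[0][0],b[0][1],.008,156)
E
```

```text
t: 19.6
position: [0.4837, -0.0043, 0.1496]
tcp_rot: [-180.0, -0.1, 156.2]
wrist_force: [-0.0, -0.6, -0.3]
finger_gap: 0.0852
((0.48275095224380493, -0.0057053714990615845), (0.011016517877578735, 0.07353012263774872), 66.48442840576172)
long axis -23.515577
dp [ 0.03 -0.03 14.17] turn [-0.001 -0.002  0.002] rows 3.4 j6 end 23 | at [ 0.4834 -0.0055  0.1497] [-1.7994e+02 -1.0000e-01  1.5613e+02] gap 0.0852 t 19.65
```

View pics/w14.png

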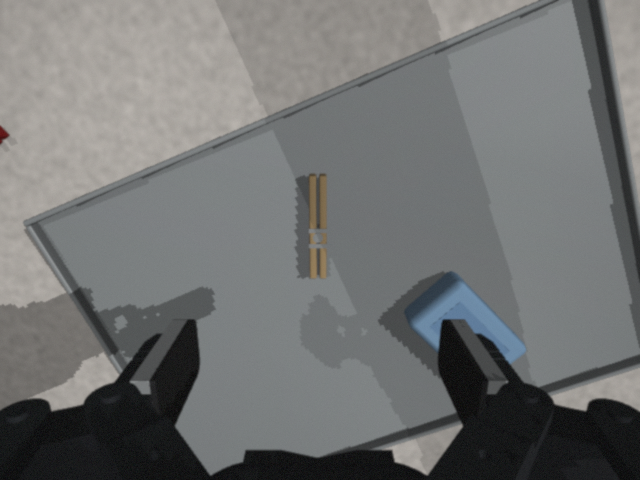

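The peg at (318,227) is aligned with the jaws and measures 74 x 11 mm at (0.4828,-0.0057). Descending gently.

```bash
python3 -m inch '[{"dp":[0,0,4],"turn":[0,0,0],"gripper":-1},{"dp":[0,0,8],"turn":[0,0,0],"gripper":-1},{"dp":[0,0,11.5],"turn":[0,0,0],"gripper":-1},{"dp":[0,0,13],"turn":[0,0,0],"gripper":-0.3},{"dp":[0,0,13.6],"turn":[0,0,0],"gripper":0.3}]'
python3 -m inch '[{"dp":[0,0,0.3],"turn":[0,0,0],"gripper":0.5},{"dp":[0,0,0.4],"turn":[0,0,0],"gripper":0.5},{"dp":[0,0,0.4],"turn":[0,0,0],"gripper":0.5}]'
```

```text
t: 20.07
position: [0.4811, -0.0074, 0.011]
tcp_rot: [-179.9, -0.3, 155.9]
wrist_force: [-0.6, -1.0, 0.0]
finger_gap: 0.0638
t: 20.32
position: [0.4845, -0.0065, 0.0119]
tcp_rot: [180.0, 0.1, 156.0]
wrist_force: [0.5, 0.8, 0.5]
finger_gap: 0.0258
```

```bash
python3 -m inch '[{"dp":[0,0,0.3],"turn":[0,0,0],"gripper":0.5},{"dp":[0,0,0.3],"turn":[0,0,0],"gripper":1},{"dp":[0,0,0.3],"turn":[0,0,0],"gripper":1},{"dp":[0,0,0.3],"turn":[0,0,0],"gripper":1},{"dp":[0,0,0.3],"turn":[0,0,0],"gripper":1}]'
python3 -m inch '[{"dp":[0,0,0],"turn":[0,0,0],"gripper":1},{"dp":[0,0,0],"turn":[0,0,0],"gripper":1},{"dp":[0,0,0],"turn":[0,0,0],"gripper":1}]'
```

```text
t: 20.73
position: [0.4843, -0.006, 0.0085]
tcp_rot: [180.0, 0.1, 156.0]
wrist_force: [-0.6, -1.2, 5.4]
finger_gap: 0.0095
t: 20.98
position: [0.4843, -0.006, 0.0086]
tcp_rot: [180.0, 0.1, 156.0]
wrist_force: [-1.1, -1.1, 5.4]
finger_gap: 0.0099
```

```bash
python3 -m inch '[{"dp":[0,0,-3],"turn":[0,0,0],"gripper":1},{"dp":[0,0,-7],"turn":[0,0,0],"gripper":1},{"dp":[0,0,-11],"turn":[0,0,0],"gripper":1},{"dp":[0,0,-13],"turn":[0,0,0],"gripper":1},{"dp":[0,0,-13],"turn":[0,0,0],"gripper":1}]'
python3 - <<'E'
from h import *
go(.571,.353,.14,174)
E
```

```text
t: 21.4
position: [0.4858, -0.0059, 0.143]
tcp_rot: [179.8, 0.4, 156.0]
wrist_force: [0.9, 0.2, 0.5]
finger_gap: 0.0098
dp [ 6.79 36.26  0.36] turn [ 0.002  0.007 -0.313] rows 8.8 j6 end 38 | at [ 0.4858 -0.0059  0.143 ] [179.84   0.37 156.04] gap 0.0098 t 21.4
```

```bash
python3 -m inch '[{"dp":[6.8,36.3,0.3],"turn":[0,0,-0.313],"gripper":1},{"dp":[6.8,36.3,0.3],"turn":[0,0,-0.313],"gripper":1},{"dp":[6.8,36.3,0.3],"turn":[0,0,-0.313],"gripper":1},{"dp":[6.8,36.3,0.3],"turn":[0,0,-0.313],"gripper":1},{"dp":[6.8,36.3,0.3],"turn":[0,0,-0.313],"gripper":1}]'
python3 - <<'E'
from h import *
go(.571,.353,.14,174)
E
```

```text
t: 21.82
position: [0.5317, 0.1987, 0.1354]
tcp_rot: [-180.0, -0.1, 174.0]
wrist_force: [1.3, -0.6, 0.5]
finger_gap: 0.0098
dp [-2.29 15.76 -0.47] turn [-0.    -0.001 -0.   ] rows 3.8 j6 end 38 | at [0.5317 0.1987 0.1354] [-1.7998e+02 -5.0000e-02  1.7398e+02] gap 0.0098 t 21.82
```

```bash
python3 -m inch '[{"dp":[-2.3,15.8,-0.5],"turn":[0,0,0],"gripper":1},{"dp":[-2.3,15.8,-0.5],"turn":[0,0,0],"gripper":1},{"dp":[-2.3,15.8,-0.5],"turn":[0,0,0],"gripper":1},{"dp":[-2.3,15.8,-0.5],"turn":[0,0,0],"gripper":1},{"dp":[-2.3,15.8,-0.5],"turn":[0,0,0],"gripper":1}]'
python3 - <<'E'
from h import *
im,m=snap('wrist'); cv2.imwrite('pics/w15.png',im)
go(.571,.353,.02,174)
E
```

```text
t: 22.23
position: [0.5712, 0.357, 0.138]
tcp_rot: [-180.0, -0.1, 174.2]
wrist_force: [1.3, 0.9, -0.3]
finger_gap: 0.0097
dp [-0.06 -0.11 11.84] turn [-0.002 -0.003  0.003] rows 2.8 j6 end 38 | at [0.5709 0.3543 0.1384] [-1.7991e+02 -1.6000e-01  1.7417e+02] gap 0.0096 t 22.28
```

View pics/w15.png

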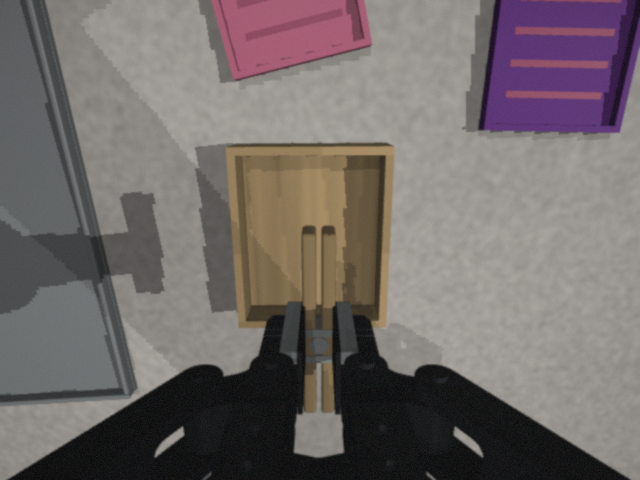

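The box rim's outer corners are at about (228,146), (394,146), (386,328) and (240,328), and the peg is held across the jaws. I'll check the box centre from these.

```bash
python3 - <<'E'
from h import *
m=viewer.camera_model('wrist')
P=np.array([onplane(m,u,v,.03) for u,v in [(228,146),(394,146),(386,328),(240,328)]]); print(P,P.mean(0))
print(np.linalg.norm(P-np.roll(P,1,0),axis=1))
P=np.array([onplane(m,u,v,.010) for u,v in [(234,79),(371,45)]]); print(P)
go(*np.r_[.571,.353],.02,174)
E
```

```text
[[0.50813435 0.30623803]
 [0.51811656 0.40358535]
 [0.63795733 0.39249396]
 [0.62796517 0.29413588]] [0.57304335 0.34911331]
[0.12044039 0.09785778 0.12035293 0.09886432]
[[0.47031381 0.31210177]
 [0.46002994 0.39612557]]
dp [-0.06 -0.11 11.84] turn [-0.002 -0.003  0.003] rows 2.8 j6 end 38 | at [0.5709 0.3543 0.1384] [-1.7991e+02 -1.6000e-01  1.7417e+02] gap 0.0096 t 22.28
```

```bash
python3 -m inch '[{"dp":[-0.2,-0.5,2],"turn":[0,0,0],"gripper":1},{"dp":[-0.2,-0.5,6],"turn":[0,0,0],"gripper":1},{"dp":[-0.2,-0.5,9.5],"turn":[0,0,0],"gripper":1},{"dp":[-0.2,-0.5,11.8],"turn":[0,0,0],"gripper":1},{"dp":[-0.2,-0.5,12.2],"turn":[0,0,0],"gripper":1}]'
python3 -m inch '[{"dp":[0,0,0.2],"turn":[0,0,0],"gripper":1},{"dp":[0,0,0.4],"turn":[0,0,0],"gripper":1},{"dp":[0,0,0.4],"turn":[0,0,0],"gripper":1}]'
```

```text
t: 22.7
position: [0.57, 0.3436, 0.0132]
tcp_rot: [-179.7, -0.4, 173.9]
wrist_force: [0.1, -0.7, -1.1]
finger_gap: 0.0098
t: 22.95
position: [0.5737, 0.3464, 0.0169]
tcp_rot: [179.9, 0.1, 173.9]
wrist_force: [-0.2, 0.4, 1.0]
finger_gap: 0.0096
```

```bash
python3 -m inch '[{"dp":[0,0,0.3],"turn":[0,0,0],"gripper":1},{"dp":[0,0,0.5],"turn":[0,0,0],"gripper":1},{"dp":[0,0,0.5],"turn":[0,0,0],"gripper":1}]'
python3 -m inch '[{"dp":[0,0,0.1],"turn":[0,0,0],"gripper":1},{"dp":[0,0,0.1],"turn":[0,0,0],"gripper":1},{"dp":[0,0,0.1],"turn":[0,0,0],"gripper":1}]'
```

```text
t: 23.2
position: [0.5729, 0.3463, 0.0103]
tcp_rot: [180.0, 0.0, 174.0]
wrist_force: [0.2, 0.3, -0.7]
finger_gap: 0.01
t: 23.45
position: [0.5729, 0.3464, 0.0096]
tcp_rot: [180.0, 0.0, 174.0]
wrist_force: [-0.8, -0.3, 5.4]
finger_gap: 0.0099
```

Light contact of 5 N. I'll open only to about 40 mm, because the fingers must stay inside the box, then lift.

```bash
python3 -m inch '[{"dp":[0,0,0],"turn":[0,0,0],"gripper":0.2},{"dp":[0,0,0],"turn":[0,0,0],"gripper":0.2},{"dp":[0,0,0],"turn":[0,0,0],"gripper":0.2},{"dp":[0,0,0],"turn":[0,0,0],"gripper":0.2}]'
python3 -m inch '[{"dp":[0,0,-2],"turn":[0,0,0],"gripper":0.2},{"dp":[0,0,-6],"turn":[0,0,0],"gripper":0.2},{"dp":[0,0,-10],"turn":[0,0,0],"gripper":-1},{"dp":[0,0,-13],"turn":[0,0,0],"gripper":-1},{"dp":[0,0,-13],"turn":[0,0,0],"gripper":-1}]'
python3 - <<'E'
from h import *
im,m=snap('wrist'); cv2.imwrite('pics/w16.png',im)
go(.598,.0655,.15,201.3)
E
```

```text
t: 23.78
position: [0.5727, 0.3461, 0.0086]
tcp_rot: [-180.0, -0.0, 174.0]
wrist_force: [0.2, 0.4, 0.5]
finger_gap: 0.0342
t: 24.2
position: [0.5749, 0.3474, 0.1469]
tcp_rot: [179.7, 0.4, 174.0]
wrist_force: [0.7, 1.4, 0.7]
finger_gap: 0.0695
dp [ -5.32 -27.76  -0.75] turn [ 0.003  0.006 -0.477] rows 6.8 j6 end -15 | at [0.5743 0.3472 0.1434] [179.77   0.28 173.96] gap 0.0763 t 24.25
```

View pics/w16.png

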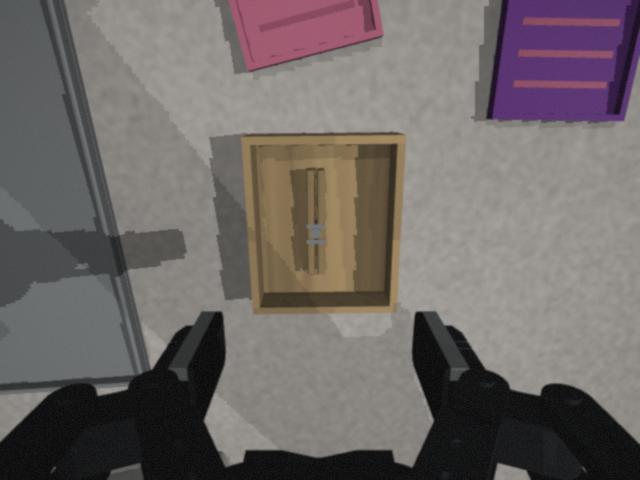

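The peg lies flat in the box, spanning (316,170) to (316,273). Now the soap, with yaw 201 to keep joint 6 in range.

```bash
python3 -m inch '[{"dp":[-5.3,-27.8,-0.7],"turn":[0,0,-0.477],"gripper":-1},{"dp":[-5.3,-27.8,-0.7],"turn":[0,0,-0.477],"gripper":-1},{"dp":[-5.3,-27.8,-0.7],"turn":[0,0,-0.477],"gripper":-1},{"dp":[-5.3,-27.8,-0.7],"turn":[0,0,-0.477],"gripper":-1},{"dp":[-5.3,-27.8,-0.7],"turn":[0,0,-0.477],"gripper":-1}]'
python3 - <<'E'
from h import *
go(.598,.0655,.15,201.3)
E
```

```text
t: 24.67
position: [0.5893, 0.1383, 0.1426]
tcp_rot: [180.0, -0.1, -158.3]
wrist_force: [0.5, -0.0, 0.8]
finger_gap: 0.0855
dp [ 1.88 -7.09 -0.73] turn [ 0.    -0.002  0.007] rows 1.8 j6 end -15 | at [0.5893 0.1383 0.1426] [ 1.7998e+02 -1.3000e-01 -1.5829e+02] gap 0.0855 t 24.67
```

```bash
python3 -m inch '[{"dp":[1.9,-7.1,-0.7],"turn":[0,0,0],"gripper":-1},{"dp":[1.9,-7.1,-0.7],"turn":[0,0,0],"gripper":-1},{"dp":[1.9,-7.1,-0.7],"turn":[0,0,0],"gripper":-1},{"dp":[1.9,-7.1,-0.7],"turn":[0,0,0],"gripper":-1},{"dp":[1.9,-7.1,-0.7],"turn":[0,0,0],"gripper":-1}]'
python3 - <<'E'
from h import *
im,m=snap('wrist'); cv2.imwrite('pics/w17.png',im)
for z,lo in ((.030,(98,60,60)),):
    c=blobs(im,lo,(116,220,255),(180,80,480,400))[0]
    P=np.array([onplane(m,*p,z) for p in c[:,0].astype(float)],np.float32)
    b=cv2.minAreaRect(P); q=cv2.boxPoints(b); e=[q[1]-q[0],q[2]-q[1]]; l=max(e,key=np.linalg.norm); print(b,'long axis',np.degrees(np.arctan2(l[1],l[0])))
go(b[0][0],b[0][1],.013,201.3)
E
```

```text
t: 25.08
position: [0.5977, 0.0671, 0.15]
tcp_rot: [180.0, -0.1, -158.7]
wrist_force: [0.1, 0.5, -0.7]
finger_gap: 0.0852
((0.5966843962669373, 0.06161382794380188), (0.07962185889482498, 0.0486648827791214), 21.209774017333984) long axis 21.209782
dp [ 0.29 -0.54 13.71] turn [ 0.001 -0.002  0.   ] rows 3.3 j6 end -15 | at [0.5977 0.0677 0.1501] [ 1.7996e+02 -1.0000e-01 -1.5868e+02] gap 0.0853 t 25.13
```

View pics/w17.png

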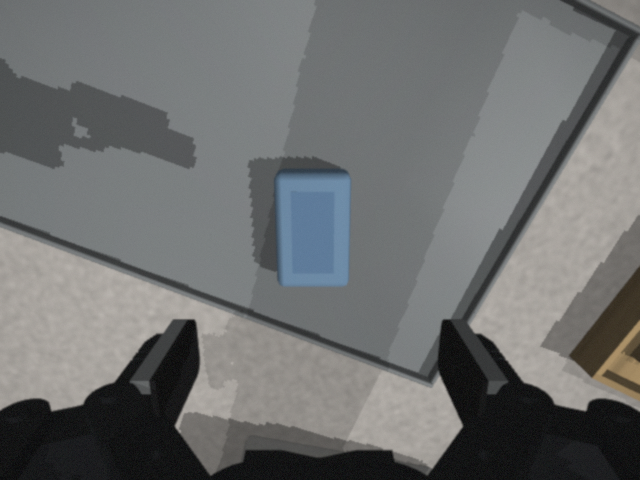

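The soap at (313,228) measures 80 x 49 mm at (0.5967,0.0616), yaw 21°. Descending to grip.

```bash
python3 -m inch '[{"dp":[0.3,-0.5,3],"turn":[0,0,0],"gripper":-1},{"dp":[0.3,-0.5,7],"turn":[0,0,0],"gripper":-1},{"dp":[0.3,-0.5,10.5],"turn":[0,0,0],"gripper":-1},{"dp":[0.3,-0.5,12.5],"turn":[0,0,0],"gripper":-1},{"dp":[0.3,-0.5,13],"turn":[0,0,0],"gripper":-1}]'
python3 -m inch '[{"dp":[0,0,0.3],"turn":[0,0,0],"gripper":-1},{"dp":[0,0,0.4],"turn":[0,0,0],"gripper":-1},{"dp":[0,0,0.4],"turn":[0,0,0],"gripper":-1},{"dp":[0,0,0.4],"turn":[0,0,0],"gripper":-1}]'
```

```text
t: 25.55
position: [0.594, 0.0625, 0.0159]
tcp_rot: [179.9, -0.4, -158.6]
wrist_force: [-0.5, -0.2, -0.1]
finger_gap: 0.0852
t: 25.88
position: [0.5981, 0.0617, 0.0188]
tcp_rot: [-180.0, 0.1, -158.7]
wrist_force: [0.5, 0.1, 0.5]
finger_gap: 0.0855
```

```bash
python3 -m inch '[{"dp":[0,0,0.3],"turn":[0,0,0],"gripper":-1},{"dp":[0,0,0.5],"turn":[0,0,0],"gripper":0},{"dp":[0,0,0.5],"turn":[0,0,0],"gripper":1},{"dp":[0,0,0.5],"turn":[0,0,0],"gripper":1},{"dp":[0,0,0.5],"turn":[0,0,0],"gripper":1}]'
python3 -m inch '[{"dp":[0,0,0],"turn":[0,0,0],"gripper":1},{"dp":[0,0,0],"turn":[0,0,0],"gripper":1},{"dp":[0,0,0],"turn":[0,0,0],"gripper":1},{"dp":[0,0,0],"turn":[0,0,0],"gripper":1}]'
```

```text
t: 26.3
position: [0.5973, 0.0613, 0.0126]
tcp_rot: [-180.0, 0.0, -158.7]
wrist_force: [0.1, 0.0, -1.0]
finger_gap: 0.0488
t: 26.63
position: [0.5973, 0.0613, 0.0124]
tcp_rot: [-180.0, 0.0, -158.7]
wrist_force: [-0.4, -0.3, 5.4]
finger_gap: 0.0486
```

```bash
python3 -m inch '[{"dp":[0,0,-2],"turn":[0,0,0],"gripper":1},{"dp":[0,0,-5],"turn":[0,0,0],"gripper":1},{"dp":[0,0,-9],"turn":[0,0,0],"gripper":1},{"dp":[0,0,-11],"turn":[0,0,0],"gripper":1},{"dp":[0,0,-11],"turn":[0,0,0],"gripper":1}]'
python3 - <<'E'
from h import *
go(.4077,.3506,.12,187.7)
E
```

```text
t: 27.05
position: [0.5991, 0.0615, 0.1272]
tcp_rot: [-179.9, 0.4, -158.7]
wrist_force: [0.6, -0.5, -0.8]
finger_gap: 0.0486
dp [ 7.34 33.89  0.61] turn [-0.001  0.006  0.237] rows 8.3 j6 end 33 | at [0.5991 0.0615 0.1272] [-179.9     0.36 -158.71] gap 0.0486 t 27.05
```

```bash
python3 -m inch '[{"dp":[7.3,33.9,0.3],"turn":[0,0,0.237],"gripper":1},{"dp":[7.3,33.9,0.3],"turn":[0,0,0.237],"gripper":1},{"dp":[7.3,33.9,0.3],"turn":[0,0,0.237],"gripper":1},{"dp":[7.3,33.9,0.3],"turn":[0,0,0.237],"gripper":1},{"dp":[7.3,33.9,0.3],"turn":[0,0,0.237],"gripper":1}]'
python3 - <<'E'
from h import *
go(.4077,.3506,.12,187.7)
E
```

```text
t: 27.47
position: [0.4811, 0.2352, 0.1188]
tcp_rot: [-180.0, -0.1, -172.3]
wrist_force: [1.2, 0.9, -1.4]
finger_gap: 0.0485
dp [ 5.74 12.42 -0.11] turn [-0.    -0.002 -0.   ] rows 3.3 j6 end 33 | at [0.4811 0.2352 0.1188] [-1.7997e+02 -1.2000e-01 -1.7232e+02] gap 0.0485 t 27.47
```

```bash
python3 -m inch '[{"dp":[5.7,12.2,0],"turn":[0,0,0],"gripper":1},{"dp":[5.7,12.2,0],"turn":[0,0,0],"gripper":1},{"dp":[5.7,12.2,0],"turn":[0,0,0],"gripper":1},{"dp":[5.7,12.2,0],"turn":[0,0,0],"gripper":1},{"dp":[5.7,12.2,0],"turn":[0,0,0],"gripper":1}]'
python3 - <<'E'
from h import *
im,m=snap('wrist'); cv2.imwrite('pics/w18.png',im)
go(.4077,.349,.014,187.5)
c=blobs(im,(160,60,40),(179,255,255)); print([cv2.boundingRect(x) for x in c[:3]])
P=np.array([onplane(m,*p,.010) for p in c[0][:,0].astype(float)],np.float32); print(cv2.minAreaRect(P))
E
```

```text
t: 27.88
position: [0.4079, 0.3494, 0.1189]
tcp_rot: [-180.0, -0.1, -172.0]
wrist_force: [0.2, -0.7, -0.6]
finger_gap: 0.0486
dp [ 0.09  0.12 10.5 ] turn [-0.001 -0.002  0.007] rows 2.5 j6 end 33 | at [0.4089 0.348  0.119 ] [-1.7994e+02 -1.1000e-01 -1.7213e+02] gap 0.0483 t 27.93
[(248, 144, 145, 93), (524, 285, 82, 25), (513, 309, 81, 24)]
((0.37733763456344604, 0.345086932182312), (0.056038208305835724, 0.08621877431869507), 6.911433219909668)
```

View pics/w18.png

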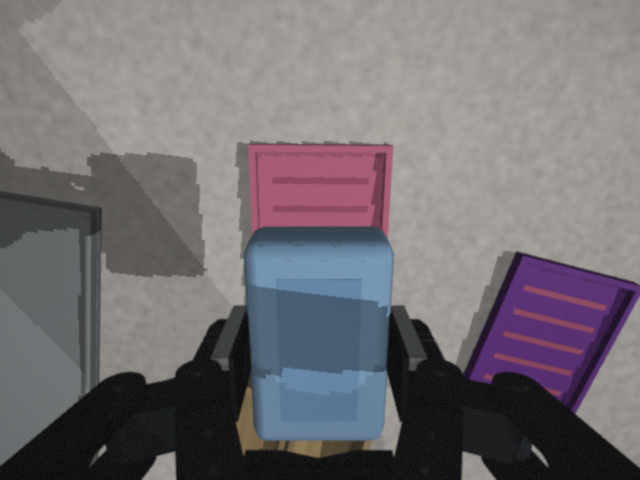

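The far dish edge gives a centre of (0.407,0.3487), in agreement. The soap at (318,335) is aligned over the dish. Lowering.

```bash
python3 -m inch '[{"dp":[0.1,0,3],"turn":[0,0,0],"gripper":1},{"dp":[0.1,0,6],"turn":[0,0,0],"gripper":1},{"dp":[0.1,0,8.5],"turn":[0,0,0],"gripper":1},{"dp":[0.1,0,9.5],"turn":[0,0,0],"gripper":1},{"dp":[0.1,0,10],"turn":[0,0,0],"gripper":1}]'
python3 -m inch '[{"dp":[0,0,0.2],"turn":[0,0,0],"gripper":1},{"dp":[0,0,0.2],"turn":[0,0,0],"gripper":1},{"dp":[0,0,0.2],"turn":[0,0,0],"gripper":1}]'
```

```text
t: 28.35
position: [0.4087, 0.3454, 0.018]
tcp_rot: [-179.9, -0.2, -172.4]
wrist_force: [-1.0, 0.2, -0.8]
finger_gap: 0.0487
t: 28.6
position: [0.4099, 0.3477, 0.0198]
tcp_rot: [179.9, 0.1, -172.3]
wrist_force: [0.2, 0.0, -0.6]
finger_gap: 0.0488
```

```bash
python3 -m inch '[{"dp":[0.1,0,0.2],"turn":[0,0,0],"gripper":1},{"dp":[0.1,0,0.4],"turn":[0,0,0],"gripper":1},{"dp":[0.1,0,0.5],"turn":[0,0,0],"gripper":1},{"dp":[0.1,0,0.5],"turn":[0,0,0],"gripper":1}]'
python3 -m inch '[{"dp":[0,0,0.1],"turn":[0,0,0],"gripper":1},{"dp":[0,0,0.1],"turn":[0,0,0],"gripper":1},{"dp":[0,0,0.1],"turn":[0,0,0],"gripper":1}]'
```

```text
t: 28.93
position: [0.408, 0.3472, 0.0133]
tcp_rot: [180.0, -0.0, -172.3]
wrist_force: [0.2, 0.6, -2.3]
finger_gap: 0.0485
t: 29.18
position: [0.4081, 0.3473, 0.0124]
tcp_rot: [180.0, -0.0, -172.3]
wrist_force: [-0.4, 0.8, -0.6]
finger_gap: 0.0483
```

```bash
python3 -m inch '[{"dp":[0,0,0.1],"turn":[0,0,0],"gripper":1},{"dp":[0,0,0.1],"turn":[0,0,0],"gripper":1},{"dp":[0,0,0.1],"turn":[0,0,0],"gripper":1}]'
```

```text
t: 29.43
position: [0.4081, 0.3473, 0.0124]
tcp_rot: [180.0, 0.0, -172.3]
wrist_force: [-2.6, -2.8, 8.2]
finger_gap: 0.0485
```

Contact of 8 N at the expected height. Releasing and retreating, then I'll check.

```bash
python3 -m inch '[{"dp":[0,0,-0.1],"turn":[0,0,0],"gripper":1},{"dp":[0,0,-0.1],"turn":[0,0,0],"gripper":-0.6},{"dp":[0,0,-0.1],"turn":[0,0,0],"gripper":-0.6},{"dp":[0,0,-0.1],"turn":[0,0,0],"gripper":-0.6},{"dp":[0,0,-0.1],"turn":[0,0,0],"gripper":-0.6}]'
python3 -m inch '[{"dp":[0,0,-2],"turn":[0,0,0],"gripper":-0.6},{"dp":[0,0,-6],"turn":[0,0,0],"gripper":-0.6},{"dp":[0,0,-10],"turn":[0,0,0],"gripper":-1},{"dp":[0,0,-13],"turn":[0,0,0],"gripper":-1},{"dp":[0,0,-13],"turn":[0,0,0],"gripper":-1}]'
python3 - <<'E'
from h import *
im,m=snap('wrist'); cv2.imwrite('pics/w19.png',im)
for lo,hi,z in (((98,60,60),(116,220,255),.030),((160,60,40),(179,255,255),.010)):
    cs=[x for x in blobs(im,lo,hi,(150,60,480,400),100)]; c=np.vstack(cs)
    P=np.array([onplane(m,*p,z) for p in c[:,0].astype(float)],np.float32); print(cv2.minAreaRect(P))
im,_=snap('top'); cv2.imwrite('pics/top1.png',im)
im,_=snap('scene'); cv2.imwrite('pics/scene1.png',im)
E
```

```text
t: 29.85
position: [0.408, 0.3472, 0.0122]
tcp_rot: [180.0, -0.0, -172.3]
wrist_force: [-0.3, 0.5, 0.4]
finger_gap: 0.0684
t: 30.27
position: [0.41, 0.3488, 0.1493]
tcp_rot: [179.7, 0.4, -172.3]
wrist_force: [0.5, -0.5, -0.8]
finger_gap: 0.0851
((0.40807855129241943, 0.3464575707912445), (0.07895004749298096, 0.04795856028795242), 7.734577178955078)
((0.4072324335575104, 0.3489960730075836), (0.11554116010665894, 0.08586277812719345), 7.477709770202637)
```

View pics/w19.png

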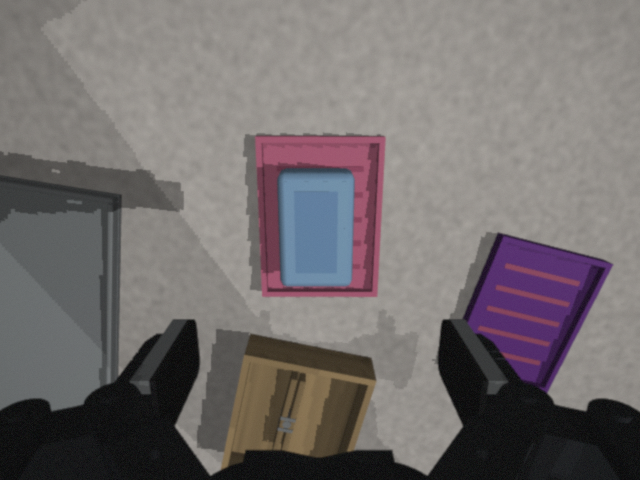

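View pics/scene1.png

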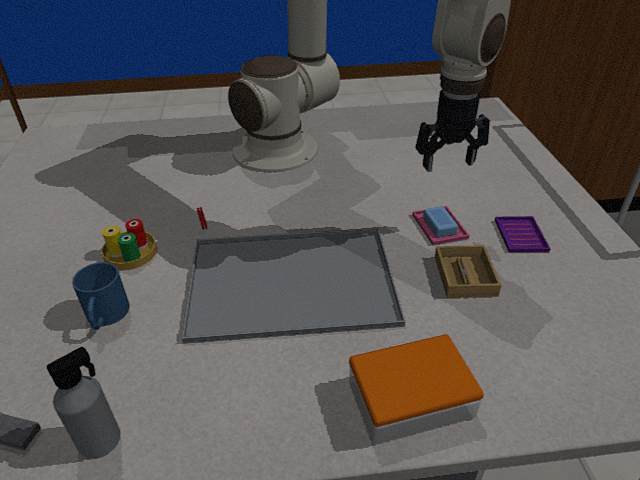

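View pics/top1.png

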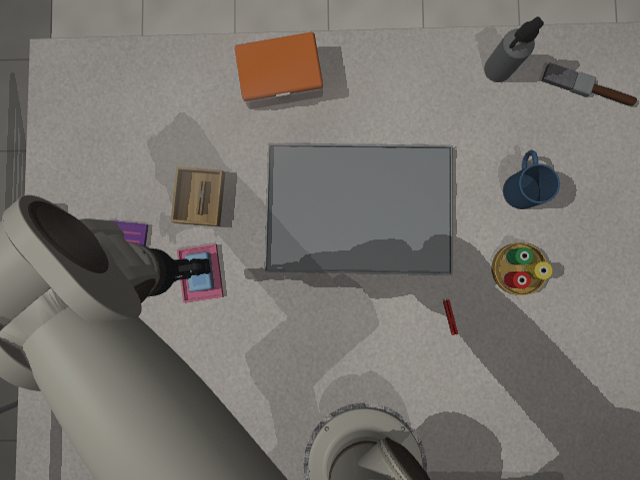

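All five are in place. The soap is at (316,228) in the pink dish, the peg at (203,196) in the box, and the reels in the tin. I'll do one last zoomed check on upright reels and a still mug, then hand in.

```bash
python3 -m inch '[{"dp":[0,0,-2],"turn":[0,0,0],"gripper":-1},{"dp":[0,0,-2],"turn":[0,0,0],"gripper":-1},{"dp":[0,0,-2],"turn":[0,0,0],"gripper":-1},{"dp":[0,0,-2],"turn":[0,0,0],"gripper":-1},{"dp":[0,0,-2],"turn":[0,0,0],"gripper":-1}]'
python3 - <<'E'
from h import *
a=cv2.imread('pics/scene0.png');b=cv2.imread('pics/scene1.png')
f=lambda i:[cv2.boundingRect(c) for c in blobs(i,(98,60,20),(116,255,140),(60,260,140,335))[:1]]
print(f(a),f(b))
cv2.imwrite('pics/s1crop.png',np.hstack([cv2.resize(b[210:275,95:165],None,fx=5.6,fy=5.6),cv2.resize(b[235:300,430:500],None,fx=5.6,fy=5.6)]))
E
```

```text
t: 30.83
position: [0.4077, 0.3469, 0.1609]
tcp_rot: [-179.9, -0.1, -172.3]
wrist_force: [-0.7, 0.2, 0.0]
finger_gap: 0.0851
[(72, 262, 57, 68)] [(72, 262, 57, 68)]
```

View pics/s1crop.png

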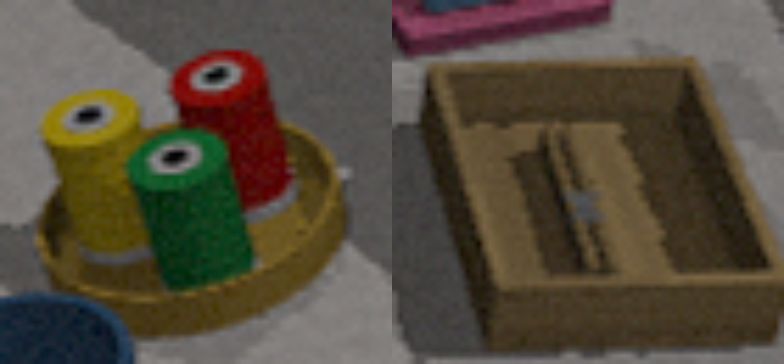

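The zoom shows the three reels standing parallel on the tin floor and the peg flat on the box floor. The mug's outline is unchanged.

```bash
python3 -c "
from plant import ticket; print(ticket.finish_job())"
```

```text
the job is handed in; nothing more can be done
None
```

I sorted everything and handed the job in at about 31 s of robot time. The interface gives no verdict, so the results below come from my own last checks.

- **Reels:** all three stand upright in the tin. Their tops measured about 27–28 mm from the tin's centre, against the 37 mm limit.
- **Soap:** it lies flat in the pink dish, about 3 mm off centre and within 0.3° of the dish's long axis.
- **Peg:** the pale wooden peg lies flat on the peg box floor, well inside the walls.
- **Mug:** its outline in the scene view is identical before and after, pixel for pixel.
- **Gripper:** it is open and clear of everything.

**What disagreed or went wrong:**
- The top view put the tin about 6 mm off because it also caught the outer wall. I used the wrist camera's position instead.
- On the way to the yellow reel, joint 6 ran to its range limit and the tool tilted about 5°. I caught this in the readings and turned the other way.

The highest force in the readings I took was about 20 N, pressing the red reel onto the tin floor, well under the limits.

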